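# Strip the forging tool stack onto its storage boards

### The job

The tool stack on the steel block at the forge bench has to be taken apart and put away: set the yellow-ended bar, the red die, the blue die and the green-ended bar each upright and flat on the wooden board with the painted patch of its own colour, squarely and well centred inside the patch and lying the same way, and let go. Work down from the top, put things down without dropping or tipping anything, and leave the oil bottle and the hammer where they are.

Things in the scene. Friction and masses are not known exactly. Their poses are not given: they have to be found in the camera images.
- yellow_bar_center (a point): Top of the stack: steel bar with both ends painted yellow, 22 x 110 x 14 mm high, about 0.26 kg, lying flat as a bridge across the tops of both dies. In the middle of its length, over the gap between the dies, about 30 mm of length is free beneath it, 44 mm deep. Its origin is its centre, half-way up; z points up, y is its long way, x its short way (across which it is best gripped).
- red_die_center (a point): Steel die block with plain flat top, upper part red, foot dark; 40 x 50 x 44 mm high, about 0.66 kg; stands on one half of the green-ended bar under the yellow-ended bar, beside the blue die with about 36 mm between them, and overhangs the green-ended bar by about 3 mm each side. Its origin is its centre, half-way up; z points up, y is its long way, x its short way (across which it is best gripped).
- blue_die_center (a point): Steel die block with a 14 mm wide, 12 mm deep groove across its top (running its short way), upper part blue, foot dark; 40 x 50 x 44 mm high, about 0.66 kg; stands on the other half of the green-ended bar. Which half is which varies. Its origin is its centre, half-way up; z points up, y is its long way, x its short way (across which it is best gripped).
- green_bar_center (a point): Bottom of the stack: steel bar with both ends painted green, 34 x 170 x 18 mm high, about 0.82 kg, lying flat on a fixed dark steel block (80 x 190 mm, 35 mm high) with the dies on it; about 17 mm of each green end shows past the dies. Its origin is its centre, half-way up; z points up, y is its long way, x its short way (across which it is best gripped).
- yellow_spot (a point): Dark wood board 12 mm thick fixed to the bench, lying flat, with a solid yellow painted rectangle 38 x 126 mm on top, 8 mm larger all round than its thing; board 70 x 176 mm. The point is the centre of the patch on the board's top surface; y runs the patch's long way, x across, z up. It belongs to the yellow-ended bar.
- red_spot (a point): Dark wood board 12 mm thick fixed to the bench, lying flat, with a solid red painted rectangle 56 x 66 mm on top, 8 mm larger all round than its thing; board 90 x 100 mm. The point is the centre of the patch on the board's top surface; y runs the patch's long way, x across, z up. It belongs to the red die.
- blue_spot (a point): Dark wood board 12 mm thick fixed to the bench, lying flat, with a solid blue painted rectangle 56 x 66 mm on top, 8 mm larger all round than its thing; board 90 x 100 mm. The point is the centre of the patch on the board's top surface; y runs the patch's long way, x across, z up. It belongs to the blue die.
- green_spot (a point): Dark wood board 12 mm thick fixed to the bench, lying flat, with a solid green painted rectangle 50 x 186 mm on top, 8 mm larger all round than its thing; board 70 x 204 mm. The point is the centre of the patch on the board's top surface; y runs the patch's long way, x across, z up. It belongs to the green-ended bar.
- oil_bottle_center (a point): Bystander, to be left alone: beige oil bottle with red nozzle, 58 mm across, 140 mm tall, standing beyond the stack; the point is on its axis 50 mm above its foot.
- hammer_grip (a point): Bystander, to be left alone: hand hammer about 300 mm long lying on the bench beyond the stack; the point is in its handle, x points to its head.
There are look-alikes about, which are no part of the job. Leave any pink look-alike of the part that bears green_bar_center alone.

How it is judged:
By the outcome, as a careful person would: the job done as asked, in the order asked, and still so for the second after the job is handed in, with the robot touching nothing.
It also fails if it takes over 112 s, if anything falls off the work surface, if the arm or the gripper's body presses on something with over 40 N, if the wrist force passes 120 N, or if a joint passes its speed limit or range.

### The arm

A 6-joint arm with a two-finger parallel gripper is mounted at the origin on the work surface. World frame = base frame: x ahead of the robot, y to its left, z up, the work surface at z = 0. Lengths are in mm, angles in rad, forces in N, time in s.
With the tool pointing down it reaches from about 400 to 925 mm from the base axis. Payload 12.5 kg.
Tool frame: the origin (TCP) lies midway between the tips of the shut fingers; the grasp point (between the pads) lies 19 mm behind it; z points along the fingers, y is the direction in which the jaws open and shut (so a half turn about z gives the same grasp; the last joint's range is limited). The gripper opens to 95 mm and grips with 3 to 60 N. Pads are 20 mm wide; open, the fingers measure 119 mm over their backs; the gripper's body (75 mm by 180 mm) begins 59 mm behind the grasp point.
Start: joints at [-1.249, 0.491, 1.559, -0, 1.092, -0.106], TCP at [259.318, -568.684, 214.661] pointing down, gripper open.
Joint ranges: [-3.1, 3.1], [-0.84, 2.19], [0.05, 2.79], [-1.13, 4.28], [0.06, 2.93], [-2.69, 2.69]. Speed limits (rad/s): [2.22, 2.22, 2.79, 3.14, 3.14, 3.14].

### API

Orientations are given as [roll, pitch, yaw] about the fixed x, y, z axes, in that order (R = Rz(yaw) Ry(pitch) Rx(roll)).
In Python, from cell import env, eyes, job_done, boxes_of, regions_of gives the robot as it stands.
- The arm moves only by the tool send_rows, never from a script. Its argument "plan" is text: rows parted by semicolons, each of 5 numbers parted by spaces: the shift along the tool's x, y, z in mm, then the turn about the tool's z in rad, then the finger opening in mm, from 0 to 95.1. In form: x y z roll gripper; .... A call has 1 to 8 rows; each row shifts and turns the pose as measured when the row begins, along the tool's axes as they then stand; what a row does not reach is not made up. A row lasts 1/10 s, in which the tool goes at most 50 mm and 8.59 degrees, less where a joint would pass 70% of its speed; a pose out of reach is approached as far as the arm can. A call with a gripper value outside its range is refused whole. The fingers move at their own pace and stop on an object; the grip force is fixed at half the most. Time passes only in rows, so rows that do not move let the fingers close. It gives the time, the measured TCP pose, the force and the opening at its end, in the units of the state.
- env.state(): the state, without advancing time (a new reading comes with each control period).
- eyes.read_camera(name): name is "side" or "top" or "wrist"; returns a dict with "image" (420x560x3 uint8, red, green, blue), "vertical_fov" (degrees; the focal length in pixels is half the picture's height over the tangent of half this angle, whatever the lens; pixels are square), "cx", "cy" (the principal point, pixels), "k1" (the pictures are not rectified: a ray, as slopes to the right and down, at radius r is drawn at 1 + k1 r^2 times it, then the intrinsics apply), "extrinsics" (4x4, takes a point from camera to world coordinates). Camera axes: x right, y up, looking along -z (the intrinsics and any distortion apply to the point x, -y, -z); pixel columns grow to the right and rows downward; lengths in mm; the calibration is good to about 2 mm. A picture is of the moment at which its call begins. There is no depth.
- job_done(): hands the job in, once; it reports no verdict.
Trained networks look in a picture, given as the dict that the camera call returned (one of the last four; its "shot" number tells which), for a name from the list of things; names that differ only in an ending like _2 or _b are one class to them, and where a whole thing is asked for, a point or a joint stands for the part that bears it (a point fixed in the world has none). Each returns a list of dicts, best first, with "confidence" (0 to 1); they miss things now and then, are a little off and sometimes report something else, mostly with a low value. They report only what shows in the picture. A call takes as long as a camera call. They do not tell look-alikes from the thing itself.
- boxes_of(target, picture): "bbox" ([left, top, width, height] in pixels, round what is visible of it).
- regions_of(target, picture): "pixels" (420x560 bool, what is visible of it) and "bbox" ([left, top, width, height] in pixels, round what is visible of it).
The state is a dict: "t": time; "joints": joint angles; "qvel": joint speeds; "tau": joint torques, N m; "eef_pos": TCP position; "tcp_rot": TCP orientation; "ft_force": force on the tool from outside, world axes, zero at the start; "moment": the same for the moment, N m; "opening": opening from 0.0 (shut) to 1.0 (fully open).
Only numpy, scipy, OpenCV 4.12 (cv2) and the standard library are available. Lean on these libraries where they do the work, as an engineer would, in place of code of your own. Each camera call takes 0.05 s, during which the arm holds its last target.

## Working session

There is one attempt and no reset: what is moved stays moved. The work goes in short steps, Python scripts to look and compute and a tool call to move; the robot and the scene stay as the last step left them, time stands still between calls to the robot, and variables do not carry over. Pictures are saved under pics/ and viewed, and the job is handed in when it is done.

Besides the shell and the picture viewer there is one more tool, called after "Call:" as name(argument=value, ...), one argument or row to a line, values as JSON. send_rows: Moves the arm, as the interface text tells. Its arguments: {"type":"object","properties":{"plan":{"type":"string"}},"required":["plan"]}

```bash
ls -la; mkdir -p pics; python3 - <<'E'
from cell import env, eyes
import cv2,numpy as np
s=env.state(); print(s)
for n in ['side','top','wrist']:
    p=eyes.read_camera(n); cv2.imwrite(f'pics/{n}0.png',p['image'][:,:,::-1])
    print(n,{k:v for k,v in p.items() if k!='image'})
E
```

```text
total 12
drwxr-xr-x  3 agent agent 4096 Dec  6 12:52 .
drwxr-xr-x 23 root  root  4096 Dec  6 12:52 ..
drwxr-xr-x  2 agent agent 4096 Dec  6 12:52 pics
{'t': 0.0, 'joints': array([-1.24860856e+00,  4.91545366e-01,  1.55944093e+00,  3.40284310e-06,
        1.09168733e+00, -1.05612161e-01]), 'qvel': array([-0.00122143, -0.00026491,  0.00193817, -0.00118405, -0.00121874,
        0.000698  ]), 'tau': array([ 3.04114415e-03, -6.12641215e+01, -2.58191693e+01,  6.94326544e-02,
        4.82929498e-02, -1.00283169e-04]), 'eef_pos': array([ 259.23294284, -568.44318892,  214.07349598]), 'tcp_rot': array([-3.14051802e+00, -1.16953167e-04,  4.27798292e-01]), 'ft_force': array([0.42154828, 0.03945848, 0.2248768 ]), 'moment': array([ 0.01392647, -0.00351682, -0.01371646]), 'opening': 0.9991128586096457}
side {'vertical_fov': 56.86226199059741, 'cx': 284.05291266076426, 'cy': 210.78023514178815, 'k1': -0.016839006282707132, 'extrinsics': array([[ 9.99764955e-01, -1.88982020e-02, -1.06250574e-02,
         4.86182219e+02],
       [ 4.15760756e-03,  6.48105485e-01, -7.61539228e-01,
        -6.69308330e+
[... 461 characters left out ...]
-03,
        -1.11083234e+01],
       [ 2.60172379e-03,  1.13593085e-01,  9.93523951e-01,
         9.38111840e+02],
       [ 0.00000000e+00,  0.00000000e+00,  0.00000000e+00,
         1.00000000e+00]]), 'shot': 2}
wrist {'vertical_fov': 71.82835565613898, 'cx': 277.2192589936131, 'cy': 212.1315268973652, 'k1': -0.04051943125167935, 'extrinsics': array([[ 4.14931915e-01,  8.83711757e-01,  2.16529527e-01,
         3.19701946e+02],
       [-9.09850146e-01,  4.03546761e-01,  9.65542500e-02,
        -5.40990322e+02],
       [-2.05366311e-03, -2.37072861e-01,  9.71489702e-01,
         3.83300187e+02],
       [ 0.00000000e+00,  0.00000000e+00,  0.00000000e+00,
         1.00000000e+00]]), 'shot': 3}
```

View pics/side0.png

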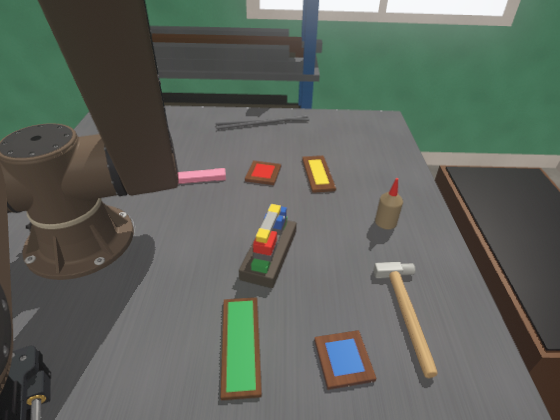

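View pics/top0.png

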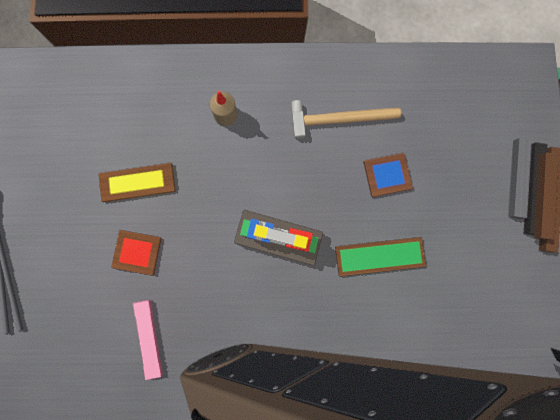

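View pics/wrist0.png

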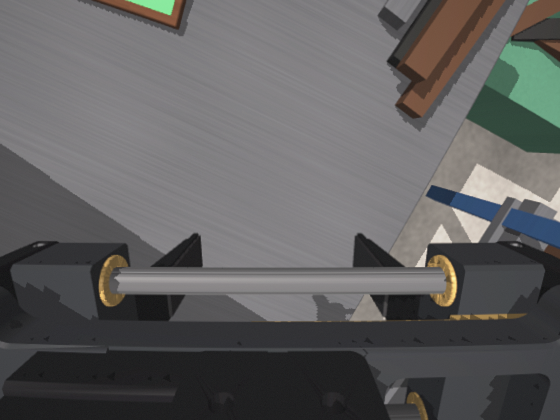

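The top view shows the stack near (280,238): blue die on the left, red on the right. The boards are at yellow (137,182), red (136,253), blue (389,175) and green (381,256). The pink look-alike is at (147,340), the bottle at (222,103) and the hammer at (345,118). The side view also shows all of them.

```bash
cat > h.py <<'E'
import numpy as np, cv2
from scipy.optimize import least_squares
from cell import env, eyes, boxes_of, regions_of
def K(p):
    f=210/np.tan(np.radians(p['vertical_fov'])/2); return f
def proj(p,X):
    E=p['extrinsics']; X=np.atleast_2d(X).astype(float)
    c=(X-E[:3,3])@E[:3,:3]; s=np.c_[c[:,0],-c[:,1]]/(-c[:,2:3])
    r2=(s**2).sum(1,keepdims=True); return s*(1+p['k1']*r2)*K(p)+[p['cx'],p['cy']]
def ray(p,uv):
    uv=np.atleast_2d(uv).astype(float); d=(uv-[p['cx'],p['cy']])/K(p); s=d.copy()
    for _ in range(20): s=d/(1+p['k1']*(s**2).sum(1,keepdims=True))
    E=p['extrinsics']; v=np.c_[s[:,0],-s[:,1],-np.ones(len(s))]@E[:3,:3].T
    return E[:3,3],v
def at_z(p,uv,z):
    o,v=ray(p,uv); return o+v*((z-o[2])/v[:,2])[:,None]
def hsv(p): return cv2.cvtColor(p['image'],cv2.COLOR_RGB2HSV_FULL)
RANGES={'yellow':[(35,50)],'red':[(0,8),(248,256)],'blue':[(140,165)],'green':[(80,110)]}
def cmask(p,col,smin=150,vmin=60):
    h=hsv(p).astype(int); m=np.zeros(h.shape[:2],bool)
    for a,b in RANGES[col]: m|=(h[...,0]>=a)&(h[...,0]<b)
    return m&(h[...,1]>smin)&(h[...,2]>vmin)
def comps(m,amin=40):
    n,l,st,c=cv2.connectedComponentsWithStats(m.astype(np.uint8))
    return [(st[i].tolist(),c[i].round(1).tolist(),l==i) for i in range(1,n) if st[i,4]>=amin]
def fit_rect(p,mask,z,w,l):
    """fit known-size rectangle (w along x, l along y) at height z to mask: maximise IoU-like via pixel coverage"""
    c,_=cv2.findContours(mask.astype(np.uint8),cv2.RETR_EXTERNAL,cv2.CHAIN_APPROX_NONE)
    c=max(c,key=cv2.contourArea)[:,0,:]
    # use boundary half-pixel: project filled region second moments
    ys,xs=np.nonzero(mask); P=at_z(p,np.c_[xs,ys],z)[:,:2]
    m=P.mean(0); C=np.cov((P-m).T); ev,V=np.linalg.eigh(C)
    ax=V[:,1]; yaw=np.arctan2(ax[1],ax[0])-np.pi/2
    (cx,cy),(a,b),an=cv2.minAreaRect(at_z(p,c,z)[:,:2].astype(np.float32))
    return m,(yaw+np.pi/2)%np.pi-np.pi/2,np.sqrt(12*ev),(round(cx,1),round(cy,1),round(a,1),round(b,1),round(an,1))
def save(p,name,crop=None,s=1):
    im=p['image'][:,:,::-1]
    if crop: x,y,w,h=crop; im=im[y:y+h,x:x+w]
    cv2.imwrite(f'pics/{name}.png',cv2.resize(im,None,fx=s,fy=s,interpolation=cv2.INTER_CUBIC))
E
python3 - <<'E'
from h import *
for n in ['top','side']:
    p=eyes.read_camera(n)
    for col in RANGES:
        for st,c,m in comps(cmask(p,col)):
            r=fit_rect(p,m,12,0,0)
            print(n,col,st,c,r[0].round(1),round(r[1],3),r[2].round(1),r[3])
    for t in ['yellow_bar_center','red_die_center','blue_die_center','green_bar_center']:
        print(t,[(b['bbox'],round(b['confidence'],2)) for b in boxes_of(t,p)])
    if n=='top': save(p,'topstack',(220,195,130,90),6)
    else: save(p,'sidestack',(230,190,90,110),5)
E
```

```text
top yellow [109, 170, 55, 24, 917] [135.7, 181.5] [597.7 299. ] 0.137 [ 40.7 128.7] (597.9, 299.1, 40.8, 128.9, 7.9)
top yellow [254, 225, 14, 13, 120] [260.5, 231.2] [477.2   4.6] -0.304 [24.2 27. ] (477.5, 4.4, 26.6, 24.3, 75.3)
top yellow [293, 235, 15, 13, 133] [300.3, 241.3] [452.5 -87.6] -0.003 [25.6 28.4] (452.8, -87.3, 28.3, 25.3, 75.3)
top red [217, 91, 9, 14, 81] [220.3, 98.2] [800.5  99.2] -1.192 [16.7 30.4] (801.1, 101.1, 33.5, 18.7, 34.3)
top red [286, 228, 27, 24, 193] [300.4, 237.9] [460.3 -87.9] -0.725 [56.  61.4] (457.0, -83.7, 54.7, 45.1, 75.3)
top red [119, 238, 33, 29, 710] [135.3, 252.1] [431.7 295.7] -0.22 [56.9 67.3] (431.9, 295.8, 67.7, 57.0, 79.1)
top blue [373, 161, 31, 27, 606] [388.1, 174.0] [ 609.3 -299.5] 0.215 [54.7 64. ] (609.4, -299.7, 54.9, 64.0, 10.2)
top blue [247, 219, 12, 20, 121] [251.7, 228.0] [484.6  25. ] 1.304 [16.8 47.8] (483.7, 23.5, 19.3, 43.5, 75.4)
top green [241, 221, 9, 15, 46] [244.7, 227.6] [485.9  41.3] 1.292 [13.6 37.3] (485.8, 40.8, 11.9, 33.3, 75.6)
top green [341, 242, 80, 29, 1627] [380.6, 256.2] [ 415.9 -273.4] 0.101 [ 48.1 1
[... 751 characters left out ...]
ed [251, 163, 24, 15, 250] [262.8, 170.5] [432.8 292.4] -0.196 [57.6 68.4] (432.8, 293.0, 68.2, 57.3, 78.7)
side red [389, 179, 9, 17, 90] [394.0, 188.3] [810.7 216.4] -0.368 [16.2 80.3] (810.8, 223.9, 84.0, 19.7, 73.1)
side red [253, 231, 24, 24, 297] [265.4, 244.8] [453.3 -18.2] -0.562 [41.9 75.1] (450.3, -6.5, 80.4, 49.5, 79.8)
side blue [326, 342, 19, 33, 213] [333.9, 359.3] [ 589.5 -307. ] 0.234 [13.6 66.3] (590.9, -304.0, 17.5, 63.1, 12.9)
yellow_bar_center [([255.0, 203.0, 26.2, 39.0], 0.82), ([372.7, 179.8, 30.2, 51.8], 0.27)]
red_die_center []
blue_die_center [([273.8, 206.1, 11.7, 25.9], 0.74)]
green_bar_center [([180.0, 168.5, 43.8, 15.0], 0.84), ([250.8, 216.4, 36.5, 55.7], 0.5)]
```

```bash
python3 - <<'E'
from h import *
for n in ['top','side']:
    p=eyes.read_camera(n)
    m=np.zeros((420,560),bool)
    c=[k for k in comps(cmask(p,'yellow'),60) if 200<k[0][1]<250 ]
    for k in c: m|=k[2]
    A=[at_z(p,k[1],111)[0] for k in c]; print(n,[a.round(1) for a in A])
    if len(A)==2: print('mid',(A[0]+A[1])/2, 'yaw',np.arctan2(-(A[1]-A[0])[0],(A[1]-A[0])[1]), np.linalg.norm(A[0]-A[1]))
    r=fit_rect(p,m,111,0,0); print(r)
    # spots via largest, looser for blue/green
    for col,sm,vm in [('blue',120,40),('green',120,40)]:
        for st,cc,mm in comps(cmask(p,col,sm,vm),150):
            r=fit_rect(p,mm,12,0,0); print(n,col,st,r[0].round(1),round(r[1],3),r[2].round(1),r[3])
p=eyes.read_camera('side'); h=hsv(p); print(h[357,345],h[345,240],h[265,262],h[220,280])
E
```

```text
top [array([471.6,   3. , 111. ]), array([449.7, -79.4, 111. ])]
mid [460.65120965 -38.20251454 111.        ] yaw 2.881738459610852 85.1885148617671
(array([460.1312361 , -40.20393498]), np.float64(-0.257935544007476), array([ 22.55625674, 149.68155356]), (450.0, -79.2, 25.3, 22.6, 75.3))
top blue [373, 161, 32, 27, 630] [ 609.2 -299.7] 0.176 [55.7 65.3] (609.4, -299.6, 55.5, 65.3, 10.7)
top green [340, 242, 82, 30, 1687] [ 416.  -272.8] 0.096 [ 49.1 184.8] (416.1, -273.4, 49.0, 185.1, 5.5)
side [array([473.6,   0.6, 111. ]), array([450.9, -83.3, 111. ])]
mid [462.24061527 -41.37659591 111.        ] yaw 2.877171413148898 86.91613815996546
(array([459.95900636, -49.70392749]), np.float64(-0.26211044755529467), array([ 22.64114044, 150.38379553]), (451.1, -83.2, 26.1, 22.8, 76.6))
side blue [304, 55, 11, 19, 176] [ 609.1 1188.4] -0.058 [ 47.2 239.4] (609.0, 1196.9, 243.6, 48.5, 85.5)
side blue [299, 82, 14, 26, 332] [581.2 849.3] -0.062 [ 53.  250.3] (581.1, 850.9, 250.5, 54.7, 87.1)
side blue [326, 339, 38, 37, 973] [ 608.6 -302.1] 0.182 [54.5 64.9] (608.4, -301.0, 54.5, 64.9, 10.3)
side green [252, 259, 17, 14, 175] [443.1 -83.9] 0.958 [31.3 37.4] (442.9, -83.9, 32.1, 37.9, 76.4)
side green [227, 301, 28, 90, 2267] [ 416.7 -282.8] 0.096 [ 47.6 182.7] (415.9, -274.1, 47.5, 183.8, 5.5)
[152 147 210] [ 95 137 184] [ 92 137 117] [154 164 190]
```

View pics/topstack.png

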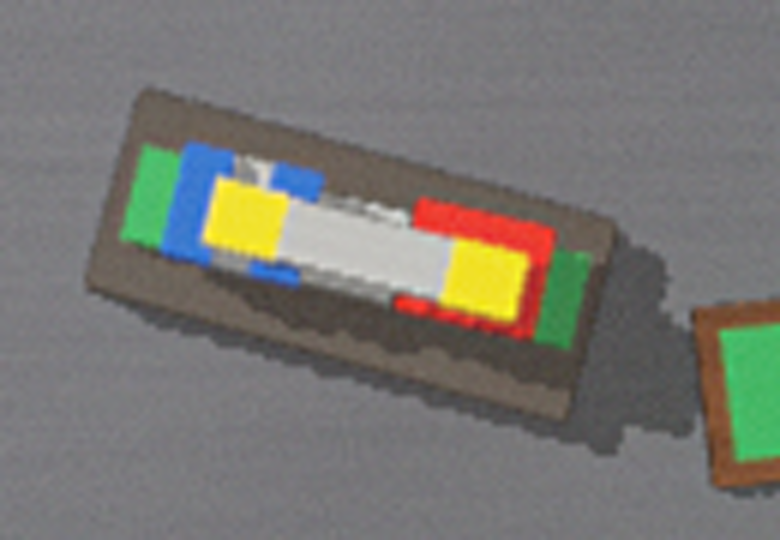

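View pics/sidestack.png

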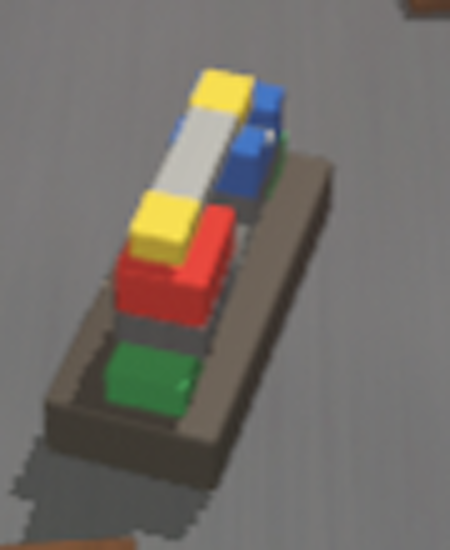

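```bash
cat >> h.py <<'E'
def plan(T,psi,step=40,grip=95,settle=0,start=None):
    s=env.state(); p=np.array(s['eef_pos']); y=s['tcp_rot'][2]
    if start is not None: p,y=np.array(start[:3],float),start[3]
    d=np.array(T,float)-p; dy=(psi-y+np.pi)%(2*np.pi)-np.pi
    n=int(max(1,np.ceil(np.linalg.norm(d)/step),np.ceil(abs(dy)/0.13)))
    rows=[]
    for i in range(n):
        c,si=np.cos(y),np.sin(y); w=d/n
        rows.append(f"{c*w[0]+si*w[1]:.1f} {si*w[0]-c*w[1]:.1f} {-w[2]:.1f} {-dy/n:.3f} {grip}"); y+=dy/n
    rows+= [f"0 0 0 0 {grip}"]*settle
    print('from',p.round(1),'rot',s['tcp_rot'].round(4),'n',len(rows),'T',T,round(psi,4))
    for i in range(0,len(rows),8): print('; '.join(rows[i:i+8]))
def st():
    s=env.state(); print('t',round(s['t'],2),s['eef_pos'].round(1),s['tcp_rot'].round(4),'F',s['ft_force'].round(1),'open',round(s['opening']*95.1,1),'q',s['joints'].round(2))
E
python3 - <<'E'
from h import *
plan([461,-39,270],1.31,45)
E
```

```text
from [ 259.3 -568.7  214.7] rot [3.1414 0.     0.4278] n 13 T [461, -39, 270] 1.31
31.0 -30.6 -4.3 -0.068 95; 33.0 -28.5 -4.3 -0.068 95; 34.9 -26.2 -4.3 -0.068 95; 36.6 -23.7 -4.3 -0.068 95; 38.1 -21.2 -4.3 -0.068 95; 39.4 -18.6 -4.3 -0.068 95; 40.6 -15.8 -4.3 -0.068 95; 41.6 -13.1 -4.3 -0.068 95
42.4 -10.2 -4.3 -0.068 95; 43.0 -7.3 -4.3 -0.068 95; 43.4 -4.4 -4.3 -0.068 95; 43.6 -1.4 -4.3 -0.068 95; 43.6 1.5 -4.3 -0.068 95
```

Call:
send_rows(
  plan="31 -31 -4 -0.068 95; 33 -28 -4 -0.068 95; 35 -26 -4 -0.068 95; 37 -24 -4 -0.068 95; 38 -21 -4 -0.068 95; 39 -19 -4 -0.068 95; 41 -16 -4 -0.068 95; 42 -13 -4 -0.068 95",
)

```text
t: 1.6
eef_pos: [382.9, -233.7, 246.4]
tcp_rot: [3.14, 0.0, 0.984]
ft_force: [0.9, 0.3, 0.8]
opening: 0.996
```

```bash
python3 - <<'E'
from h import *
st();plan([461,-39,270],1.31,45,settle=1)
E
```

```text
t 1.6 [ 382.9 -233.7  246.4] [3.1401e+00 3.0000e-04 9.8450e-01] F [0.9 0.3 0.8] open 94.7 q [-0.7   0.2   1.93 -0.    1.01 -0.11]
from [ 382.9 -233.7  246.4] rot [3.1401e+00 3.0000e-04 9.8450e-01] n 6 T [461, -39, 270] 1.31
41.1 -8.5 -4.7 -0.065 95; 41.6 -5.8 -4.7 -0.065 95; 41.8 -3.1 -4.7 -0.065 95; 42.0 -0.4 -4.7 -0.065 95; 41.9 2.3 -4.7 -0.065 95; 0 0 0 0 95
```

Tracking is good.

Call:
send_rows(
  plan="41 -8.5 -5 -0.065 95; 42 -6 -5 -0.065 95; 42 -3 -5 -0.065 95; 42 0 -5 -0.065 95; 42 2 -5 -0.065 95; 0 0 0 0 95; 0 0 0 0 95",
)

```text
t: 2.3
eef_pos: [463.0, -24.9, 274.4]
tcp_rot: [3.135, 0.001, 1.331]
ft_force: [-0.1, 0.2, -0.2]
opening: 0.999
```

```bash
python3 - <<'E'
from h import *
st()
p=eyes.read_camera('wrist'); save(p,'w1')
for k in comps(cmask(p,'yellow',130),100): 
    r=fit_rect(p,k[2],111,0,0); print(k[:2],r)
for t in ['yellow_bar_center','red_die_center','blue_die_center','green_bar_center']:
    print(t,[(b['bbox'],round(b['confidence'],2)) for b in boxes_of(t,p)])
E
```

```text
t 2.3 [463.  -24.9 274.4] [3.1354e+00 6.0000e-04 1.3313e+00] F [-0.1  0.2 -0.2] open 95.0 q [-0.2   0.19  1.85 -0.    1.09  0.04]
yellow_bar_center [([266.9, 162.9, 21.5, 88.4], 0.79), ([264.6, 147.2, 34.9, 43.7], 0.41)]
red_die_center [([265.4, 213.9, 29.7, 46.7], 0.97)]
blue_die_center [([263.5, 148.6, 34.2, 42.7], 0.97)]
green_bar_center [([8.3, 0.3, 121.7, 64.3], 0.79), ([270.5, 136.0, 22.9, 77.6], 0.57), ([443.0, 20.1, 104.0, 63.7], 0.41), ([263.8, 147.7, 33.3, 47.9], 0.21)]
```

View pics/w1.png

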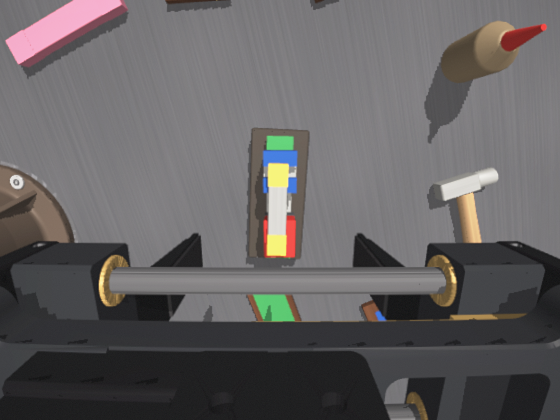

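The wrist view shows the bar upright at column 278, rows 163–255. Blue is at the top, red at the bottom, and the gripper is clear of it.

```bash
python3 - <<'E'
from h import *
p=eyes.read_camera('wrist'); h=hsv(p)
print(h[175,279],h[245,277],h[143,280],h[158,275],h[228,275])
RANGES['yellow']=[(33,55)]
m=cmask(p,'yellow',110); C=comps(m,60)
A=[]
for k in C:
    r=fit_rect(p,k[2],111,0,0); print(k[:2],r[0].round(1),r[3]); 
    if 150<k[1][1]<260: A.append(r)
if len(A)==2:
    a,b=np.array(A[0][3][:2]),np.array(A[1][3][:2]); d=a-b; print('mid',(a+b)/2,'yaw',np.arctan2(-d[0],d[1]),np.linalg.norm(d))
E
```

```text
[ 42 127 247] [ 42 130 247] [ 94 133 211] [155 175 225] [ 28   7 222]
([268, 162, 20, 23, 446], [277.3, 172.9]) [471.3   3.8] (471.4, 3.6, 25.1, 21.8, 76.0)
([267, 234, 19, 20, 362], [276.4, 243.5]) [449.7 -78.8] (449.2, -78.7, 24.4, 22.0, 75.9)
mid [460.3  -37.55] yaw -0.2634739927107991 85.24159782641337
```

```bash
python3 - <<'E'
from h import *
st();plan([460.5,-38,130],1.308,30)
E
```

```text
t 2.6 [462.8 -26.5 274.3] [3.1357e+00 5.0000e-04 1.3275e+00] F [-0.3  0.5  0.4] open 94.8 q [-0.2   0.19  1.86 -0.    1.09  0.04]
from [462.8 -26.5 274.3] rot [3.1357e+00 5.0000e-04 1.3275e+00] n 5 T [460.5, -38, 130] 1.308
-2.3 0.1 28.9 0.004 95; -2.3 0.1 28.9 0.004 95; -2.3 0.1 28.9 0.004 95; -2.3 0.1 28.9 0.004 95; -2.3 0.1 28.9 0.004 95
```

Call:
send_rows(
  plan="-2.3 0 29 0.004 95; -2.3 0 29 0.004 95; -2.3 0 29 0.004 95; -2.3 0 25 0.004 95; -2 0 20 0.004 95; 0 0 0 0 95; 0 0 0 0 95",
)

```text
t: 3.3
eef_pos: [460.8, -43.4, 139.1]
tcp_rot: [3.133, 0.0, 1.296]
ft_force: [-0.1, 0.1, -0.2]
opening: 0.998
```

```bash
python3 - <<'E'
from h import *
st();plan([460.5,-38,99],1.308,10)
p=eyes.read_camera('wrist'); save(p,'w2')
RANGES['yellow']=[(33,55)]
for k in comps(cmask(p,'yellow',110),60):
    r=fit_rect(p,k[2],111,0,0); print(k[:2],r[0].round(1),r[3])
E
```

```text
t 3.3 [460.8 -43.4 139.1] [3.1325e+00 3.0000e-04 1.2962e+00] F [-0.1  0.1 -0.2] open 94.9 q [-0.24  0.37  2.04 -0.    0.73  0.04]
from [460.8 -43.4 139.1] rot [3.1325e+00 3.0000e-04 1.2962e+00] n 5 T [460.5, -38, 99] 1.308
1.0 -0.4 8.0 -0.002 95; 1.0 -0.4 8.0 -0.002 95; 1.0 -0.3 8.0 -0.002 95; 1.0 -0.3 8.0 -0.002 95; 1.0 -0.3 8.0 -0.002 95
([257, 151, 34, 39, 1265], [273.3, 170.0]) [471.4   3.3] (471.5, 3.1, 25.6, 22.5, 74.2)
([261, 294, 30, 7, 167], [275.1, 296.9]) [446.5 -88.8] (446.8, -89.0, 5.1, 22.0, 74.0)
```

View pics/w2.png

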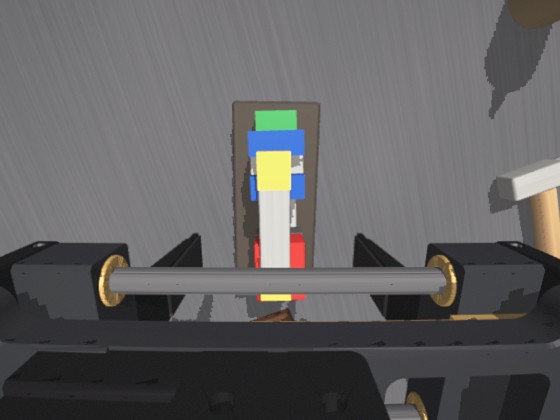

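Call:
send_rows(
  plan="1.5 0 8 -0.003 95; 1 0 8 -0.003 95; 1 0 6 -0.003 95; 1 0 5 -0.003 95; 0 0 0 0 95; 0 0 0 0 95",
)

```text
t: 3.95
eef_pos: [463.7, -38.8, 112.4]
tcp_rot: [3.128, 0.0, 1.31]
ft_force: [-0.5, 0.7, -0.5]
opening: 1.002
```

```bash
python3 - <<'E'
from h import *
st();plan([460.5,-38,99.5],1.308,4)
E
```

```text
t 3.95 [463.7 -38.8 112.4] [3.1276e+00 3.0000e-04 1.3098e+00] F [-0.5  0.7 -0.5] open 95.2 q [-0.23  0.41  2.06 -0.    0.65  0.04]
from [463.7 -38.8 112.4] rot [3.1276e+00 3.0000e-04 1.3098e+00] n 4 T [460.5, -38, 99.5] 1.308
-0.0 -0.8 3.2 0.000 95; -0.0 -0.8 3.2 0.000 95; -0.0 -0.8 3.2 0.000 95; -0.0 -0.8 3.2 0.000 95
```

Call:
send_rows(
  plan="0 0 0 0 95; 0 0 0 0 95; 0 0 0 0 95; 0 0 0 0 95; 0 0 0 0 95",
)

```text
t: 4.45
eef_pos: [464.0, -38.8, 113.0]
tcp_rot: [3.127, 0.0, 1.31]
ft_force: [-0.5, 0.4, -0.3]
opening: 0.997
```

```bash
python3 - <<'E'
from h import *
for i in range(3): print(env.state()['joints'].round(4), env.state()['joints'][[1,2,4]].sum()-np.pi)
st();plan([460.5,-38,99.5],1.308,4)
E
```

```text
[-2.2510e-01  4.1360e-01  2.0592e+00 -1.3000e-03  6.5370e-01  3.6900e-02] -0.015033163254160709
[-2.2510e-01  4.1360e-01  2.0592e+00 -1.3000e-03  6.5370e-01  3.6900e-02] -0.015033163254160709
[-2.2510e-01  4.1360e-01  2.0592e+00 -1.3000e-03  6.5370e-01  3.6900e-02] -0.015033163254160709
t 4.45 [464.  -38.8 113. ] [3.1265e+00 3.0000e-04 1.3099e+00] F [-0.5  0.4 -0.3] open 94.8 q [-0.23  0.41  2.06 -0.    0.65  0.04]
from [464.  -38.8 113. ] rot [3.1265e+00 3.0000e-04 1.3099e+00] n 4 T [460.5, -38, 99.5] 1.308
-0.0 -0.9 3.4 0.000 95; -0.0 -0.9 3.4 0.000 95; -0.0 -0.9 3.4 0.000 95; -0.0 -0.9 3.4 0.000 95
```

Call:
send_rows(
  plan="0 -1.2 4 0 95; 0 -1.2 4 0 95; 0 -1 4 0 95; 0 -1 3 0 95; 0 0 0 0 95; 0 0 0 0 95",
)

```text
t: 5.05
eef_pos: [459.3, -37.7, 96.3]
tcp_rot: [3.127, 0.0, 1.31]
ft_force: [-0.0, 0.1, -0.4]
opening: 1.002
```

```bash
python3 - <<'E'
from h import *
st();plan([460.5,-38,99.5],1.308,4)
E
```

```text
t 5.05 [459.3 -37.7  96.3] [3.1273e+00 3.0000e-04 1.3097e+00] F [-0.   0.1 -0.4] open 95.3 q [-0.22  0.44  2.08 -0.    0.6   0.04]
from [459.3 -37.7  96.3] rot [3.1273e+00 3.0000e-04 1.3097e+00] n 1 T [460.5, -38, 99.5] 1.308
-0.0 1.3 -3.2 0.002 95
```

Call:
send_rows(
  plan="0 1 -2.5 0 95; 0 0 0 0 50; 0 0 0 0 15; 0 0 0 0 15; 0 0 0 0 15; 0 0 0 0 15",
)

```text
t: 5.65
eef_pos: [460.7, -38.0, 99.4]
tcp_rot: [3.126, 0.0, 1.31]
ft_force: [-0.2, -0.5, 0.3]
opening: 0.638
```

```bash
python3 - <<'E'
from h import *
st()
E
```

```text
t 5.65 [460.7 -38.   99.4] [3.1263e+00 2.0000e-04 1.3097e+00] F [-0.2 -0.5  0.3] open 60.6 q [-0.22  0.43  2.08 -0.    0.61  0.04]
```

Fingers move at about 70 mm/s, so they need roughly 0.6 s more.

Call:
send_rows(
  plan="0 0 0 0 15; 0 0 0 0 15; 0 0 0 0 15; 0 0 0 0 15; 0 0 0 0 15; 0 0 0 0 15; 0 0 0 0 15",
)

```text
t: 6.35
eef_pos: [460.6, -38.0, 99.4]
tcp_rot: [3.126, 0.0, 1.31]
ft_force: [0.3, 0.1, 0.3]
opening: 0.229
```

```bash
python3 - <<'E'
from h import *
st()
E
```

```text
t 6.35 [460.6 -38.   99.4] [3.1264e+00 3.0000e-04 1.3097e+00] F [0.3 0.1 0.3] open 21.8 q [-0.22  0.43  2.08 -0.    0.61  0.04]
```

Call:
send_rows(
  plan="0 0 0 0 15; 0 0 0 0 15; 0 0 -4 0 15; 0 0 -8 0 15; 0 0 -15 0 15; 0 0 -25 0 15; 0 0 -30 0 15; 0 0 -10 0 15",
)

```text
t: 7.15
eef_pos: [457.7, -37.2, 194.9]
tcp_rot: [3.132, 0.0, 1.31]
ft_force: [0.9, 0.0, -3.3]
opening: 0.227
```

```bash
python3 - <<'E'
from h import *
st();plan([598,299,190],1.708,40,grip=15,settle=1)
p=eyes.read_camera('wrist'); save(p,'w3')
E
```

```text
t 7.15 [457.7 -37.2 194.9] [3.1322e+00 4.0000e-04 1.3097e+00] F [ 0.9  0.  -3.3] open 21.5 q [-0.22  0.28  1.98 -0.    0.87  0.04]
from [457.7 -37.2 194.9] rot [3.1322e+00 4.0000e-04 1.3097e+00] n 11 T [598, 299, 190] 1.708
36.1 4.9 0.5 -0.040 15; 35.9 6.3 0.5 -0.040 15; 35.6 7.7 0.5 -0.040 15; 35.3 9.1 0.5 -0.040 15; 34.9 10.5 0.5 -0.040 15; 34.4 11.9 0.5 -0.040 15; 33.9 13.3 0.5 -0.040 15; 33.4 14.6 0.5 -0.040 15
32.8 15.9 0.5 -0.040 15; 32.1 17.2 0.5 -0.040 15; 0 0 0 0 15
```

View pics/w3.png

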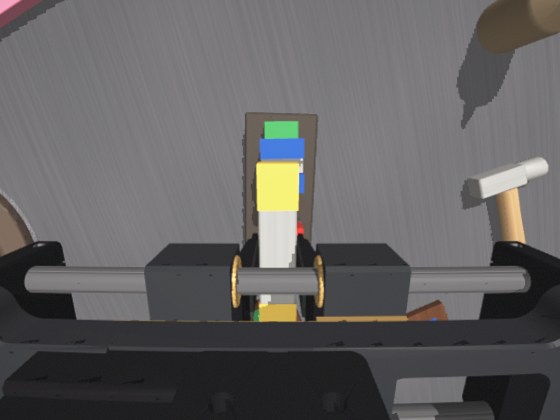

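The bar is held between the fingers (columns 258–300) and the stack below is undisturbed. Moving it to the yellow board.

Call:
send_rows(
  plan="25 4 0 -0.04 15; 36 6 0 -0.04 15; 36 8 0 -0.04 15; 36 9 0 -0.04 15; 35 10 0 -0.04 15; 35 12 0 -0.04 15; 34 13 0 -0.04 15; 33 14 0 -0.04 15",
)

```text
t: 8.0
eef_pos: [564.9, 229.8, 195.5]
tcp_rot: [3.134, 0.005, 1.635]
ft_force: [0.0, 0.2, -3.5]
opening: 0.229
```

```bash
python3 - <<'E'
from h import *
st();plan([598,299,150],1.708,30,grip=15,settle=1)
E
```

```text
t 8.0 [564.9 229.8 195.5] [3.1342 0.0053 1.6355] F [ 0.   0.2 -3.5] open 21.8 q [ 0.28  0.49  1.62 -0.01  1.03  0.22]
from [564.9 229.8 195.5] rot [3.1342 0.0053 1.6355] n 4 T [598, 299, 150] 1.708
22.3 12.5 15.2 -0.024 15; 22.0 13.0 15.2 -0.024 15; 21.7 13.6 15.2 -0.024 15; 0 0 0 0 15
```

```bash
python3 - <<'E'
from h import *
p=eyes.read_camera('wrist'); save(p,'w4')
RANGES['yellow']=[(33,55)]
h=hsv(p)
for k in comps(cmask(p,'yellow',100),60):
    r=fit_rect(p,k[2],12,0,0); print(k[:2],r[0].round(1),r[1],r[3])
E
```

```text
([257, 84, 68, 127, 5338], [296.3, 154.3]) [585.5 281. ] -0.22308235118808217 (579.0, 287.0, 82.9, 147.6, 3.6)
([285, 308, 12, 13, 139], [290.6, 313.9]) [595.4  66.1] 0.12416684160664149 (595.3, 66.0, 15.2, 19.1, 4.1)
```

View pics/w4.png

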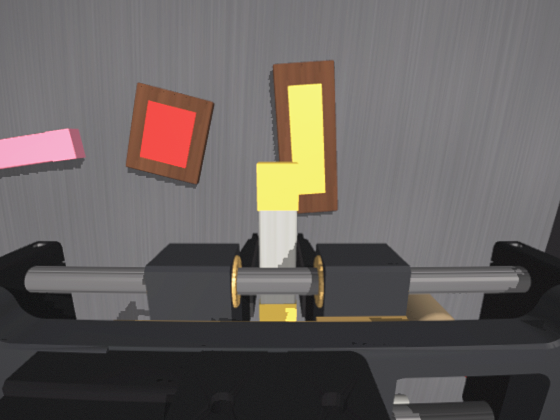

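```bash
python3 - <<'E'
from h import *
p=eyes.read_camera('wrist'); save(p,'w4z',(240,60,110,160),4)
m=cmask(p,'yellow',100); 
m[160:215,250:301]=False; m[196:]=False
# edges: left edge rows 90-155, right edge rows 90-185
L=[(np.nonzero(m[r])[0].min()-.5) for r in range(92,155,4)]; R=[(np.nonzero(m[r])[0].max()+.5) for r in range(92,185,4)]
Lw=at_z(p,np.c_[L,range(92,155,4)],12); Rw=at_z(p,np.c_[R,range(92,185,4)],12)
for Q in (Lw,Rw):
    f=np.polyfit(Q[:,1],Q[:,0],1); print('x at y=299',np.polyval(f,299),'yaw',-np.arctan(f[0]))
cols=range(294,318,4); T=[np.nonzero(m[:150,c])[0].min()-.5 for c in cols]; Tw=at_z(p,np.c_[list(cols),T],12)
cb=range(304,322,3); B=[np.nonzero(m[:,c])[0].max()+.5 for c in cb]; Bw=at_z(p,np.c_[list(cb),B],12)
f=np.polyfit(Tw[:,0],Tw[:,1],1);g=np.polyfit(Bw[:,0],Bw[:,1],1);print('top y@598',np.polyval(f,598),np.arctan(f[0]),'bot',np.polyval(g,598),np.arctan(g[0]))
for k in comps(cmask(p,'red',100),500):
    r=fit_rect(p,k[2],12,0,0); print(k[:2],r[0].round(1),r[1],r[3])
E
```

```text
x at y=299 577.7583745574723 yaw 0.13930950325386754
x at y=299 616.1969280556815 yaw 0.13397315343456778
top y@598 362.3318951566386 0.14054192667359544 bot 237.28236400249543 0.0675315007140224
([138, 104, 57, 68, 2789], [165.7, 137.2]) [431.7 296.3] -0.18883336720741117 (431.5, 295.6, 67.2, 57.4, 78.9)
```

View pics/w4z.png

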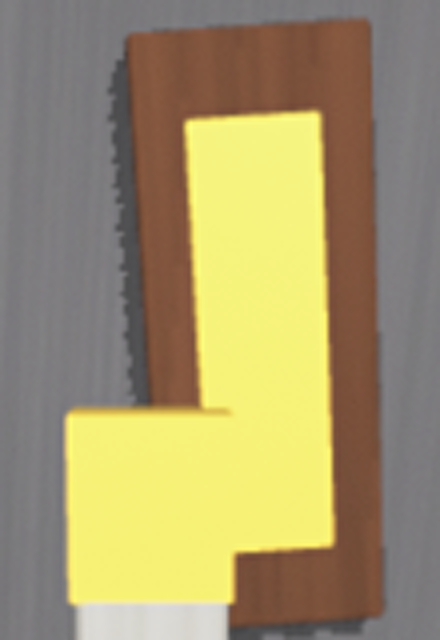

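```bash
python3 - <<'E'
from h import *
st();plan([597.4,299.4,60],1.708,32,grip=15,settle=1)
E
```

```text
t 8.1 [565.4 231.7 195.1] [3.1336 0.0045 1.6378] F [-2.  -0.6 -3.4] open 21.9 q [ 0.28  0.49  1.62 -0.01  1.02  0.22]
from [565.4 231.7 195.1] rot [3.1336 0.0045 1.6378] n 6 T [597.4, 299.4, 60] 1.708
13.1 7.3 27.0 -0.014 15; 13.0 7.5 27.0 -0.014 15; 12.9 7.7 27.0 -0.014 15; 12.8 7.8 27.0 -0.014 15; 12.6 8.0 27.0 -0.014 15; 0 0 0 0 15
```

Call:
send_rows(
  plan="13 7.3 18 -0.014 15; 13 7.5 24 -0.014 15; 13 7.7 24 -0.014 15; 13 7.8 24 -0.014 15; 12 8 18 -0.014 15; 0 0 0 0 15; 0 0 0 0 15",
)

```text
t: 8.8
eef_pos: [596.7, 298.7, 81.1]
tcp_rot: [3.14, 0.007, 1.71]
ft_force: [0.3, -0.4, -2.0]
opening: 0.228
```

```bash
python3 - <<'E'
from h import *
st();plan([597.4,299.4,25],1.708,10,grip=15,settle=1)
E
```

```text
t 8.8 [596.7 298.7  81.1] [3.1395 0.0073 1.7096] F [ 0.3 -0.4 -2. ] open 21.7 q [ 0.37  0.69  1.57 -0.01  0.88  0.24]
from [596.7 298.7  81.1] rot [3.1395 0.0073 1.7096] n 7 T [597.4, 299.4, 25] 1.708
0.1 0.1 9.3 0.000 15; 0.1 0.1 9.3 0.000 15; 0.1 0.1 9.3 0.000 15; 0.1 0.1 9.3 0.000 15; 0.1 0.1 9.3 0.000 15; 0.1 0.1 9.3 0.000 15; 0 0 0 0 15
```

Call:
send_rows(
  plan="0 0 10 0 15; 0 0 12 0 15; 0 0 12 0 15; 0 0 10 0 15; 0 0 6 0 15; 0 0 0 0 15; 0 0 0 0 15",
)

```text
t: 9.5
eef_pos: [597.0, 296.1, 29.2]
tcp_rot: [3.138, 0.007, 1.707]
ft_force: [-0.2, -0.2, -2.4]
opening: 0.23
```

```bash
python3 - <<'E'
from h import *
st();plan([597.4,299.4,16],1.708,3,grip=15,settle=1)
E
```

```text
t 9.5 [597.  296.1  29.2] [3.1379 0.0071 1.7068] F [-0.2 -0.2 -2.4] open 21.9 q [ 0.36  0.76  1.6  -0.01  0.78  0.24]
from [597.  296.1  29.2] rot [3.1379 0.0071 1.7068] n 6 T [597.4, 299.4, 16] 1.708
0.6 0.2 2.6 -0.000 15; 0.6 0.2 2.6 -0.000 15; 0.6 0.2 2.6 -0.000 15; 0.6 0.2 2.6 -0.000 15; 0.6 0.2 2.6 -0.000 15; 0 0 0 0 15
```

Call:
send_rows(
  plan="1.2 0.2 2.5 0 15; 1 0.2 2.5 0 15; 1 0 2.5 0 15; 0.5 0 2.5 0 15; 0 0 1.5 0 15; 0 0 0 0 15; 0 0 0 0 15",
)

```text
t: 10.2
eef_pos: [597.5, 300.5, 17.8]
tcp_rot: [3.136, 0.007, 1.707]
ft_force: [-0.6, 0.8, -2.8]
opening: 0.23
```

```bash
python3 - <<'E'
from h import *
st();plan([597.4,299.4,14.4],1.708,3,grip=15,settle=1)
E
```

```text
t 10.2 [597.5 300.5  17.8] [3.1358 0.0067 1.7071] F [-0.6  0.8 -2.8] open 21.9 q [ 0.37  0.78  1.6  -0.01  0.76  0.24]
from [597.5 300.5  17.8] rot [3.1358 0.0067 1.7071] n 3 T [597.4, 299.4, 14.4] 1.708
-0.6 -0.1 1.7 -0.000 15; -0.6 -0.1 1.7 -0.000 15; 0 0 0 0 15
```

Call:
send_rows(
  plan="-0.6 0 1.2 0 15; -0.4 0 1 0 15; 0 0 0.7 0 15; 0 0 0 0 15; 0 0 0 0 15",
)

```text
t: 10.7
eef_pos: [597.8, 299.3, 14.9]
tcp_rot: [3.135, 0.007, 1.707]
ft_force: [-0.0, -0.1, -2.5]
opening: 0.229
```

```bash
python3 - <<'E'
from h import *
st();p=eyes.read_camera('wrist'); save(p,'w5')
E
```

```text
t 10.7 [597.8 299.3  14.9] [3.1355 0.0066 1.7069] F [-0.  -0.1 -2.5] open 21.8 q [ 0.37  0.78  1.6  -0.01  0.76  0.24]
```

View pics/w5.png

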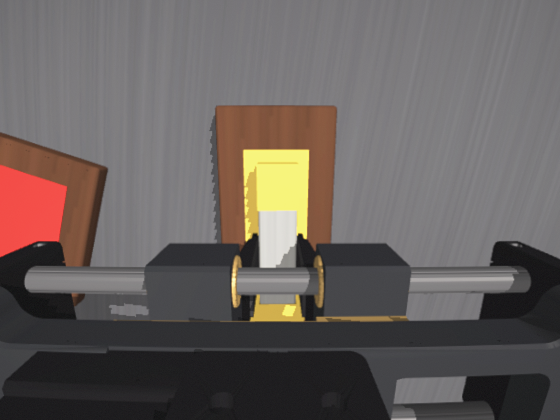

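The bar sits centred over the patch (patch columns 243–310, bar 257–298). Lowering it to contact.

Call:
send_rows(
  plan="0 0 0.7 0 15; 0 0 0.5 0 15; 0 0 0 0 15",
)

```text
t: 11.05
eef_pos: [597.9, 299.4, 14.7]
tcp_rot: [3.135, 0.006, 1.707]
ft_force: [-0.6, -0.6, -2.3]
opening: 0.229
```

```bash
python3 - <<'E'
from h import *
st()
E
```

```text
t 11.05 [597.9 299.4  14.7] [3.1349 0.0064 1.707 ] F [-0.6 -0.6 -2.3] open 21.8 q [ 0.37  0.78  1.6  -0.01  0.75  0.24]
```

Call:
send_rows(
  plan="0 0 1.2 0 15; 0 0 0.8 0 15; 0 0 0 0 15",
)

```text
t: 11.35
eef_pos: [597.9, 299.4, 14.6]
tcp_rot: [3.134, 0.006, 1.707]
ft_force: [-1.1, 0.5, -1.6]
opening: 0.228
```

```bash
python3 - <<'E'
from h import *
st()
E
```

```text
t 11.35 [597.9 299.4  14.6] [3.1341 0.0063 1.7072] F [-1.1  0.5 -1.6] open 21.7 q [ 0.37  0.78  1.6  -0.01  0.75  0.24]
```

Call:
send_rows(
  plan="0 0 1.2 0 15; 0 0 0 0 15; 0 0 0 0 24; 0 0 0 0 30; 0 0 0 0 40; 0 0 0 0 40",
)

```text
t: 11.95
eef_pos: [598.6, 299.7, 14.1]
tcp_rot: [3.132, 0.006, 1.707]
ft_force: [1.0, 0.2, -0.1]
opening: 0.402
```

```bash
python3 - <<'E'
from h import *
st()
E
```

```text
t 11.95 [598.6 299.7  14.1] [3.1323 0.0059 1.7073] F [ 1.   0.2 -0.1] open 38.2 q [ 0.37  0.78  1.6  -0.01  0.75  0.24]
```

Call:
send_rows(
  plan="0 0 -4 0 45; 0 0 -10 0 60; 0 0 -20 0 70; 0 0 -35 0 70; 0 0 -40 0 70; 0 0 -45 0 70; 0 0 -30 0 70",
)

```text
t: 12.65
eef_pos: [595.2, 299.9, 203.7]
tcp_rot: [3.139, 0.008, 1.707]
ft_force: [0.4, 0.8, -0.2]
opening: 0.732
```

```bash
python3 - <<'E'
from h import *
st();plan([450,-79,230],1.308,45,grip=70,settle=1)
p=eyes.read_camera('wrist'); save(p,'w6')
p=eyes.read_camera('top'); save(p,'t6')
E
```

```text
t 12.65 [595.2 299.9 203.7] [3.1392 0.0076 1.7072] F [ 0.4  0.8 -0.2] open 69.6 q [ 0.37  0.56  1.46 -0.01  1.12  0.24]
from [595.2 299.9 203.7] rot [3.1392 0.0076 1.7072] n 11 T [450, -79, 230] 1.308
-35.6 -19.5 -2.6 0.040 70; -36.3 -18.1 -2.6 0.040 70; -37.0 -16.6 -2.6 0.040 70; -37.6 -15.2 -2.6 0.040 70; -38.2 -13.6 -2.6 0.040 70; -38.7 -12.1 -2.6 0.040 70; -39.2 -10.5 -2.6 0.040 70; -39.6 -9.0 -2.6 0.040 70
-39.9 -7.4 -2.6 0.040 70; -40.2 -5.8 -2.6 0.040 70; 0 0 0 0 70
```

View pics/w6.png

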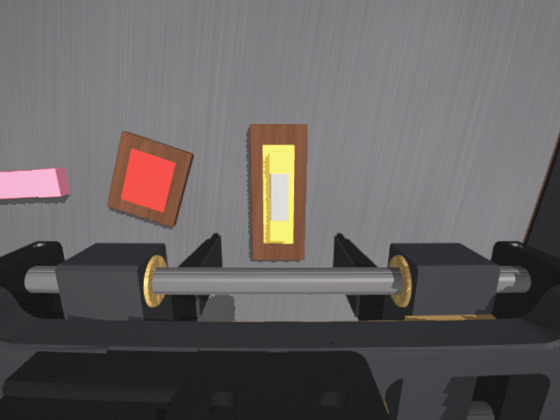

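View pics/t6.png

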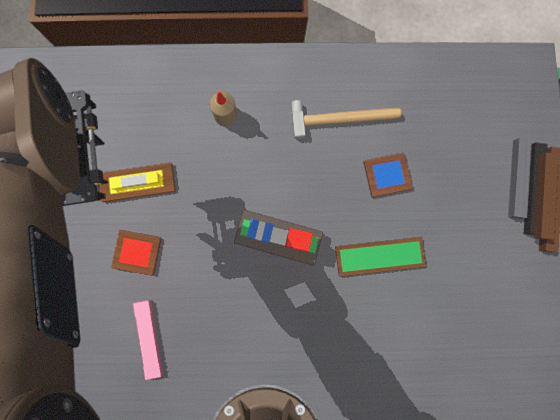

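The yellow bar lies on its patch. The top view now shows the blue die at (258,231) and the red die at (300,239) clearly. Going over the stack.

Call:
send_rows(
  plan="-25 -14 -3 0.04 70; -36 -18 -3 0.04 70; -37 -17 -3 0.04 70; -38 -15 -3 0.04 70; -38 -14 -3 0.04 70; -39 -12 -3 0.04 70; -39 -10 -3 0.04 70; -40 -9 -2 0.04 70",
)

```text
t: 13.55
eef_pos: [476.6, 2.6, 228.4]
tcp_rot: [3.133, 0.003, 1.382]
ft_force: [0.9, -0.5, -0.1]
opening: 0.735
```

```bash
python3 - <<'E'
from h import *
st();plan([450,-79,230],1.308,45,grip=70,settle=1)
E
```

```text
t 13.55 [476.6   2.6 228.4] [3.1332e+00 3.1000e-03 1.3819e+00] F [ 0.9 -0.5 -0.1] open 69.9 q [-0.13  0.26  1.9  -0.    0.98  0.06]
from [476.6   2.6 228.4] rot [3.1332e+00 3.1000e-03 1.3819e+00] n 3 T [450, -79, 230] 1.308
-42.6 -5.4 -0.8 0.037 70; -42.8 -3.8 -0.8 0.037 70; 0 0 0 0 70
```

Call:
send_rows(
  plan="-38 -5 0 0.035 70; -28 -3 10 0.025 70; -6 0 10 0 70; 0 0 0 0 70; 0 0 0 0 70",
)

```text
t: 14.05
eef_pos: [450.4, -71.3, 208.2]
tcp_rot: [3.133, 0.003, 1.314]
ft_force: [0.3, -0.3, -0.3]
opening: 0.736
```

```bash
python3 - <<'E'
from h import *
st();p=eyes.read_camera('wrist'); save(p,'w7'); h=hsv(p)
for col,z,sm in [('red',97,120),('blue',97,120),('green',53,100)]:
  for k in comps(cmask(p,col,sm),150):
    r=fit_rect(p,k[2],z,0,0); print(col,k[:2],r[0].round(1),r[1],r[3])
p=eyes.read_camera('top'); save(p,'t7',(220,195,130,90),6)
for col,z,sm in [('red',97,120),('blue',97,120)]:
  for k in comps(cmask(p,col,sm),30):
    if 215<k[1][1]<260 and 230<k[1][0]<330:
      r=fit_rect(p,k[2],z,0,0); print('top',col,k[:2],r[0].round(1),r[1],r[3])
E
```

```text
t 14.05 [450.4 -71.3 208.2] [3.1333e+00 2.7000e-03 1.3136e+00] F [ 0.3 -0.3 -0.3] open 70.0 q [-0.3   0.26  1.97 -0.    0.91 -0.04]
red ([261, 187, 41, 52, 2070], [281.1, 212.1]) [454.4 -74.7] -0.21805765427998058 (454.3, -75.5, 52.4, 40.5, 75.2)
blue ([259, 99, 43, 22, 888], [280.0, 109.4]) [478.   19.9] 1.3424259485710155 (477.9, 19.8, 18.5, 38.9, 75.4)
blue ([259, 135, 43, 20, 817], [280.1, 145.0]) [469.9 -11.1] 1.3171839218699648 (469.7, -11.0, 17.5, 39.9, 76.3)
green ([263, 88, 34, 11, 355], [279.5, 93.0]) [483.5  40.1] 1.3169381575362658 (483.4, 40.1, 10.0, 34.8, 75.4)
green ([254, 295, 48, 26, 968], [277.5, 307.4]) [ 417.2 -203.8] 0.9137968221527681 (417.5, -204.2, 35.7, 59.4, 75.0)
top blue ([247, 219, 12, 21, 166], [252.5, 228.5]) [478.2  20. ] 1.3428875187573701 (477.9, 20.1, 18.0, 41.4, 77.6)
```

View pics/w7.png

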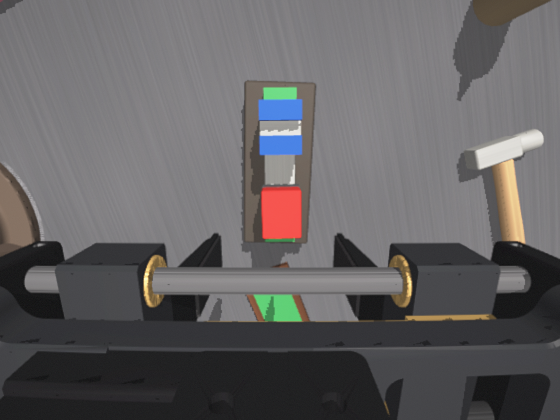

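```bash
python3 - <<'E'
from h import *
p=eyes.read_camera('wrist'); h=hsv(p); print([tuple(h[r,281]) for r in range(183,194)], [tuple(h[r,281]) for r in range(234,244)])
for v in (200,215,225):
  for k in comps(cmask(p,'red',100,v),150):
    r=fit_rect(p,k[2],97,0,0); print(k[:2],r[0].round(1),r[1],r[3])
st();plan([454.1,-76.5,110],1.312,25,grip=70,settle=1)
E
```

```text
[(np.uint8(32), np.uint8(11), np.uint8(183)), (np.uint8(32), np.uint8(11), np.uint8(185)), (np.uint8(213), np.uint8(2), np.uint8(103)), (np.uint8(254), np.uint8(42), np.uint8(108)), (np.uint8(0), np.uint8(125), np.uint8(163)), (np.uint8(1), np.uint8(184), np.uint8(202)), (np.uint8(1), np.uint8(190), np.uint8(204)), (np.uint8(1), np.uint8(187), np.uint8(218)), (np.uint8(1), np.uint8(183), np.uint8(240)), (np.uint8(1), np.uint8(174), np.uint8(246)), (np.uint8(2), np.uint8(173), np.uint8(246))] [(np.uint8(2), np.uint8(174), np.uint8(246)), (np.uint8(2), np.uint8(174), np.uint8(246)), (np.uint8(1), np.uint8(174), np.uint8(247)), (np.uint8(1), np.uint8(179), np.uint8(248)), (np.uint8(7), np.uint8(178), np.uint8(214)), (np.uint8(74), np.uint8(101), np.uint8(119)), (np.uint8(97), np.uint8(143), np.uint8(136)), (np.uint8(94), np.uint8(122), np.uint8(123)), (np.uint8(85), np.uint8(62), np.uint8(90)), (np.uint8(14), np.uint8(10), np.uint8(77))]
([261, 188, 40, 51, 1946], [281.1, 212.9]) [454.4 -75.2] -0.24782995903846228 (454.0, -75.6, 51.9, 38.3, 76.3)
([262, 190, 39, 49, 1861], [281.2, 213.8]) [454.3 -76.1] -0.26044391595773675 (453.8, -76.6, 49.8, 38.1, 76.4)
([262, 190, 39, 49, 1837], [281.2, 213.8]) [454.3 -76.1] -0.2593902875437957 (453.9, -76.5, 49.1, 38.1, 76.4)
t 14.2 [450.7 -71.  208.4] [3.1326e+00 2.8000e-03 1.3149e+00] F [ 0.2 -0.4  0.4] open 70.2 q [-0.3   0.26  1.97 -0.    0.91 -0.04]
from [450.7 -71.  208.4] rot [3.1326e+00 2.8000e-03 1.3149e+00] n 5 T [454.1, -76.5, 110] 1.312
-1.1 1.2 24.6 0.001 70; -1.1 1.2 24.6 0.001 70; -1.1 1.2 24.6 0.001 70; -1.1 1.2 24.6 0.001 70; 0 0 0 0 70
```

Call:
send_rows(
  plan="-1.1 1.2 16 0 70; -1.1 1.2 22 0 70; -1.1 1.2 22 0 70; -1.1 1.2 22 0 70; 0 0 15 0 70; 0 0 0 0 70; 0 0 0 0 70",
)

```text
t: 14.9
eef_pos: [458.9, -72.2, 110.5]
tcp_rot: [3.127, 0.003, 1.325]
ft_force: [0.3, -0.0, 0.6]
opening: 0.735
```

```bash
python3 - <<'E'
from h import *
st();plan([454.1,-76.5,57.5],1.31,10,grip=70,settle=1)
E
```

```text
t 14.9 [458.9 -72.2 110.5] [3.1270e+00 2.7000e-03 1.3251e+00] F [ 0.3 -0.   0.6] open 69.9 q [-0.3   0.42  2.06 -0.    0.65 -0.05]
from [458.9 -72.2 110.5] rot [3.1270e+00 2.7000e-03 1.3251e+00] n 7 T [454.1, -76.5, 57.5] 1.31
-0.9 -0.6 8.8 0.003 70; -0.9 -0.6 8.8 0.003 70; -0.9 -0.6 8.8 0.003 70; -0.9 -0.6 8.8 0.003 70; -0.9 -0.6 8.8 0.003 70; -0.9 -0.6 8.8 0.003 70; 0 0 0 0 70
```

Call:
send_rows(
  plan="-2 -2 5 0.004 70; -2 -2 8 0.004 70; -1 -1 9 0.004 70; -1 -1 9 0.004 70; -1 -1 9 0 70; 0 0 6 0 70; 0 0 0 0 70; 0 0 0 0 70",
)

```text
t: 15.7
eef_pos: [451.3, -77.8, 62.2]
tcp_rot: [3.124, 0.003, 1.308]
ft_force: [-0.3, 0.0, 0.3]
opening: 0.737
```

```bash
python3 - <<'E'
from h import *
st();plan([454.1,-76.5,57.5],1.31,5,grip=70,settle=1)
E
```

```text
t 15.7 [451.3 -77.8  62.2] [3.1241e+00 2.5000e-03 1.3084e+00] F [-0.3  0.   0.3] open 70.1 q [-0.31  0.5   2.12 -0.    0.5  -0.05]
from [451.3 -77.8  62.2] rot [3.1241e+00 2.5000e-03 1.3084e+00] n 3 T [454.1, -76.5, 57.5] 1.31
1.0 1.2 2.3 -0.001 70; 1.0 1.2 2.3 -0.001 70; 0 0 0 0 70
```

Call:
send_rows(
  plan="1 1 2.2 0 70; 0.5 1 2 0 70; 0 0 0 0 60; 0 0 0 0 45; 0 0 0 0 30; 0 0 0 0 30; 0 0 0 0 30; 0 0 0 0 30",
)

```text
t: 16.5
eef_pos: [454.5, -76.8, 58.5]
tcp_rot: [3.122, 0.003, 1.309]
ft_force: [0.4, -0.5, -1.4]
opening: 0.423
```

```bash
python3 - <<'E'
from h import *
st()
E
```

```text
t 16.5 [454.5 -76.8  58.5] [3.1224e+00 2.6000e-03 1.3087e+00] F [ 0.4 -0.5 -1.4] open 40.3 q [-0.31  0.51  2.12 -0.    0.5  -0.04]
```

Call:
send_rows(
  plan="0 0 0 0 30; 0 0 0 0 30; 0 0 -3 0 30; 0 0 -5 0 30; 0 0 -12 0 30; 0 0 -20 0 30; 0 0 -30 0 30; 0 0 -35 0 30",
)

```text
t: 17.3
eef_pos: [449.2, -75.1, 163.0]
tcp_rot: [3.136, 0.002, 1.308]
ft_force: [0.5, -0.1, -6.4]
opening: 0.418
```

```bash
python3 - <<'E'
from h import *
st(); plan([431.8,296,175],1.382,40,grip=30,settle=1)
p=eyes.read_camera('wrist'); save(p,'w8')
E
```

```text
t 17.3 [449.2 -75.1 163. ] [3.1360e+00 1.9000e-03 1.3083e+00] F [ 0.5 -0.1 -6.4] open 39.7 q [-0.31  0.32  2.02 -0.    0.79 -0.05]
from [449.2 -75.1 163. ] rot [3.1360e+00 1.9000e-03 1.3083e+00] n 11 T [431.8, 296, 175] 1.382
35.4 -11.3 -1.2 -0.007 30; 35.5 -11.0 -1.2 -0.007 30; 35.5 -10.8 -1.2 -0.007 30; 35.6 -10.5 -1.2 -0.007 30; 35.7 -10.3 -1.2 -0.007 30; 35.8 -10.0 -1.2 -0.007 30; 35.8 -9.7 -1.2 -0.007 30; 35.9 -9.5 -1.2 -0.007 30
36.0 -9.2 -1.2 -0.007 30; 36.1 -8.9 -1.2 -0.007 30; 0 0 0 0 30
```

View pics/w8.png

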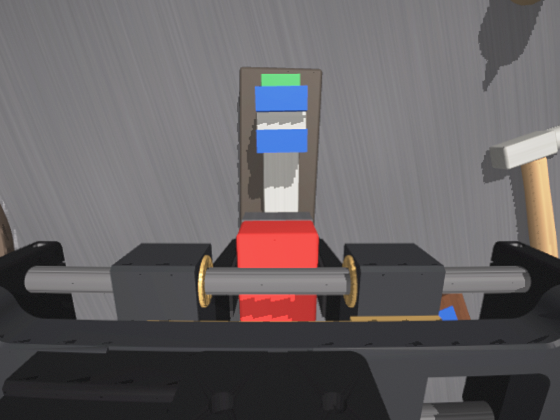

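The red die is held, and the blue die and green bar stay put. Carrying it to the red board.

Call:
send_rows(
  plan="20 -6 -3 0 30; 35 -11 -3 -0.007 30; 35 -11 -1 -0.007 30; 36 -11 -1 -0.007 30; 36 -10 -1 -0.007 30; 36 -10 -1 -0.007 30; 36 -10 -1 -0.007 30; 36 -9 -1 -0.007 30",
)

```text
t: 18.15
eef_pos: [438.5, 211.6, 179.8]
tcp_rot: [3.125, 0.004, 1.351]
ft_force: [1.3, 0.0, -5.9]
opening: 0.421
```

```bash
python3 - <<'E'
from h import *
st(); plan([431.7,295.8,100],1.381,32,grip=30,settle=1)
E
```

```text
t 18.15 [438.5 211.6 179.8] [3.1255 0.0043 1.3514] F [ 1.3  0.  -5.9] open 40.0 q [ 0.32  0.34  1.94 -0.02  0.86  0.55]
from [438.5 211.6 179.8] rot [3.1255 0.0043 1.3514] n 5 T [431.7, 295.8, 100] 1.381
20.2 -6.2 20.0 -0.007 30; 20.2 -6.1 20.0 -0.007 30; 20.3 -5.9 20.0 -0.007 30; 20.3 -5.8 20.0 -0.007 30; 0 0 0 0 30
```

Call:
send_rows(
  plan="20 -6 12 -0.007 30; 20 -6 20 -0.007 30; 20 -6 20 -0.007 30; 16 -5 18 -0.007 30; 0 0 8 0 30; 0 0 0 0 30; 0 0 0 0 30",
)

```text
t: 18.85
eef_pos: [429.7, 296.8, 97.2]
tcp_rot: [3.127, 0.006, 1.387]
ft_force: [0.0, -0.0, -6.0]
opening: 0.423
```

```bash
python3 - <<'E'
from h import *
st(); plan([431.7,295.8,40],1.381,12,grip=30,settle=1)
E
```

```text
t 18.85 [429.7 296.8  97.2] [3.127  0.0058 1.3865] F [ 0. -0. -6.] open 40.3 q [ 0.48  0.5   1.93 -0.02  0.7   0.69]
from [429.7 296.8  97.2] rot [3.127  0.0058 1.3865] n 6 T [431.7, 295.8, 40] 1.381
-0.1 0.4 11.4 0.001 30; -0.1 0.4 11.4 0.001 30; -0.1 0.4 11.4 0.001 30; -0.1 0.4 11.4 0.001 30; -0.1 0.4 11.4 0.001 30; 0 0 0 0 30
```

Call:
send_rows(
  plan="0 0 10 0 30; 0 0 13 0 30; 0 0 13 0 30; 0 0 11 0 30; 0 0 6 0 30; 0 0 0 0 30; 0 0 0 0 30",
)

```text
t: 19.55
eef_pos: [432.9, 294.1, 43.8]
tcp_rot: [3.123, 0.003, 1.382]
ft_force: [0.1, -0.6, -5.5]
opening: 0.418
```

```bash
python3 - <<'E'
from h import *
st(); plan([431.7,295.8,20],1.381,3,grip=30,settle=1)
E
```

```text
t 19.55 [432.9 294.1  43.8] [3.1226e+00 2.5000e-03 1.3821e+00] F [ 0.1 -0.6 -5.5] open 39.7 q [ 0.48  0.59  1.97 -0.03  0.56  0.69]
from [432.9 294.1  43.8] rot [3.1226e+00 2.5000e-03 1.3821e+00] n 9 T [431.7, 295.8, 20] 1.381
0.2 -0.2 3.0 0.000 30; 0.2 -0.2 3.0 0.000 30; 0.2 -0.2 3.0 0.000 30; 0.2 -0.2 3.0 0.000 30; 0.2 -0.2 3.0 0.000 30; 0.2 -0.2 3.0 0.000 30; 0.2 -0.2 3.0 0.000 30; 0.2 -0.2 3.0 0.000 30
0 0 0 0 30
```

Call:
send_rows(
  plan="0.5 -0.5 5 0 30; 0.5 -0.5 5 0 30; 0.5 -0.5 5 0 30; 0.2 -0.2 3 0 30; 0 0 2 0 30; 0 0 0 0 30; 0 0 0 0 30",
)

```text
t: 20.25
eef_pos: [432.4, 296.6, 23.0]
tcp_rot: [3.121, 0.001, 1.382]
ft_force: [0.3, -0.2, -5.5]
opening: 0.424
```

```bash
python3 - <<'E'
from h import *
st(); p=eyes.read_camera('wrist'); save(p,'w9')
E
```

```text
t 20.25 [432.4 296.6  23. ] [3.1210e+00 1.3000e-03 1.3823e+00] F [ 0.3 -0.2 -5.5] open 40.3 q [ 0.48  0.63  1.98 -0.03  0.52  0.7 ]
```

View pics/w9.png

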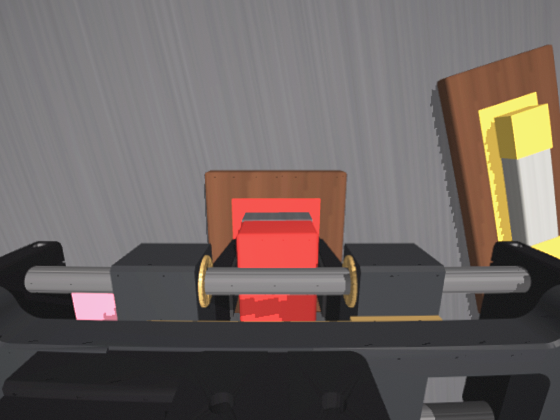

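The die is over the patch (patch columns 232–321, die 238–318) and square to it. Lowering.

Call:
send_rows(
  plan="-0.5 -0.6 2 0 30; -0.3 -0.3 1.5 0 30; 0 0 1 0 30; 0 0 0.5 0 30; 0 0 0 0 30; 0 0 0 0 30",
)

```text
t: 20.9
eef_pos: [431.6, 296.0, 18.0]
tcp_rot: [3.12, 0.001, 1.382]
ft_force: [-0.1, -0.3, -5.3]
opening: 0.42
```

```bash
python3 - <<'E'
from h import *
st()
E
```

```text
t 20.9 [431.6 296.   18. ] [3.1204e+00 8.0000e-04 1.3823e+00] F [-0.1 -0.3 -5.3] open 39.9 q [ 0.48  0.64  1.99 -0.03  0.5   0.7 ]
```

Call:
send_rows(
  plan="0 0 0.6 0 30; 0 0 0.6 0 30; 0 0 0.4 0 30; 0 0 0 0 30",
)

```text
t: 21.3
eef_pos: [431.6, 296.0, 18.0]
tcp_rot: [3.12, 0.0, 1.383]
ft_force: [-0.4, 0.3, -6.6]
opening: 0.423
```

```bash
python3 - <<'E'
from h import *
st()
E
```

```text
t 21.3 [431.6 296.   18. ] [3.1196e+00 3.0000e-04 1.3825e+00] F [-0.4  0.3 -6.6] open 40.2 q [ 0.48  0.64  1.99 -0.03  0.5   0.7 ]
```

Call:
send_rows(
  plan="0 0 1.2 0 30; 0 0 1 0 30; 0 0 0 0 30",
)

```text
t: 21.6
eef_pos: [431.7, 296.1, 18.2]
tcp_rot: [3.119, -0.001, 1.383]
ft_force: [0.8, 0.3, -6.4]
opening: 0.421
```

```bash
python3 - <<'E'
from h import *
st()
E
```

```text
t 21.6 [431.7 296.1  18.2] [ 3.1186e+00 -5.0000e-04  1.3826e+00] F [ 0.8  0.3 -6.4] open 40.0 q [ 0.48  0.64  1.99 -0.03  0.5   0.7 ]
```

Call:
send_rows(
  plan="0 0 2 0 30; 0 0 0 0 30",
)

```text
t: 21.8
eef_pos: [432.1, 296.3, 18.0]
tcp_rot: [3.117, -0.002, 1.383]
ft_force: [-0.2, 0.3, -6.1]
opening: 0.421
```

```bash
python3 - <<'E'
from h import *
st()
E
```

```text
t 21.8 [432.1 296.3  18. ] [ 3.1171e+00 -1.6000e-03  1.3828e+00] F [-0.2  0.3 -6.1] open 40.0 q [ 0.48  0.64  1.99 -0.03  0.5   0.7 ]
```

Call:
send_rows(
  plan="0 0 3 0 30; 0 0 0 0 30; 0 0 0 0 30",
)

```text
t: 22.1
eef_pos: [432.6, 296.9, 16.8]
tcp_rot: [3.115, -0.003, 1.383]
ft_force: [-1.1, -0.1, -3.0]
opening: 0.421
```

```bash
python3 - <<'E'
from h import *
st()
E
```

```text
t 22.1 [432.6 296.9  16.8] [ 3.1153 -0.0034  1.3829] F [-1.1 -0.1 -3. ] open 40.0 q [ 0.48  0.64  1.99 -0.03  0.49  0.7 ]
```

Call:
send_rows(
  plan="0 0 0 0 42; 0 0 0 0 45; 0 0 0 0 52; 0 0 0 0 60; 0 0 0 0 60",
)

```text
t: 22.6
eef_pos: [433.7, 297.2, 16.3]
tcp_rot: [3.114, -0.004, 1.383]
ft_force: [-0.2, 0.5, 0.3]
opening: 0.619
```

```bash
python3 - <<'E'
from h import *
st()
E
```

```text
t 22.6 [433.7 297.2  16.3] [ 3.1139 -0.0044  1.3827] F [-0.2  0.5  0.3] open 58.8 q [ 0.48  0.64  1.99 -0.03  0.49  0.7 ]
```

Call:
send_rows(
  plan="0 0 -5 0 65; 0 0 -15 0 70; 0 0 -30 0 70; 0 0 -40 0 70; 0 0 -45 0 70; 0 0 -45 0 70; 0 0 -15 0 70",
)

```text
t: 23.3
eef_pos: [426.8, 296.8, 218.1]
tcp_rot: [3.118, -0.001, 1.383]
ft_force: [-0.3, -0.9, -0.3]
opening: 0.737
```

```bash
python3 - <<'E'
from h import *
st(); plan([472,2,205],1.31,45,grip=70,settle=1)
p=eyes.read_camera('wrist'); save(p,'w10')
E
```

```text
t 23.3 [426.8 296.8 218.1] [ 3.1183e+00 -1.2000e-03  1.3825e+00] F [-0.3 -0.9 -0.3] open 70.1 q [ 0.49  0.33  1.82 -0.02  0.97  0.69]
from [426.8 296.8 218.1] rot [ 3.1183e+00 -1.2000e-03  1.3825e+00] n 8 T [472, 2, 205] 1.31
-40.2 14.2 1.9 0.010 70; -40.0 14.6 1.9 0.010 70; -39.9 15.1 1.9 0.010 70; -39.7 15.5 1.9 0.010 70; -39.5 15.9 1.9 0.010 70; -39.4 16.3 1.9 0.010 70; -39.2 16.7 1.9 0.010 70; 0 0 0 0 70
```

View pics/w10.png

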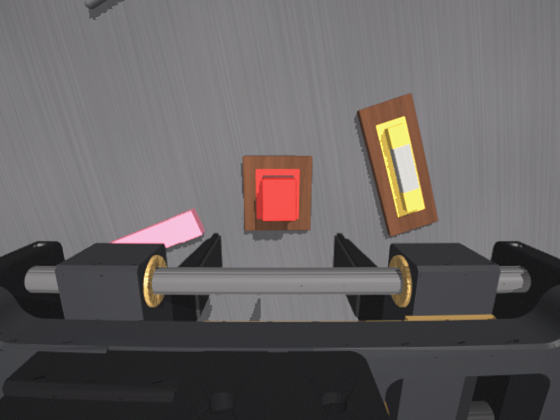

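The red die stands upright on its patch. Back to the stack for the blue die.

Call:
send_rows(
  plan="-28 10 2 0.01 70; -40 14 2 0.01 70; -40 15 2 0.01 70; -40 15 2 0.01 70; -40 16 2 0.01 70; -40 16 2 0.01 70; -39 17 2 0.01 70",
)

```text
t: 24.05
eef_pos: [469.2, 8.3, 206.9]
tcp_rot: [3.115, -0.007, 1.319]
ft_force: [0.6, -0.6, 0.5]
opening: 0.738
```

```bash
python3 - <<'E'
from h import *
st(); plan([472,2,205],1.31,45,grip=70,settle=1)
E
```

```text
t 24.05 [469.2   8.3 206.9] [ 3.1148 -0.0069  1.3188] F [ 0.6 -0.6  0.5] open 70.2 q [-0.13  0.27  1.95  0.    0.89  0.12]
from [469.2   8.3 206.9] rot [ 3.1148 -0.0069  1.3188] n 2 T [472, 2, 205] 1.31
-5.4 4.3 1.9 0.009 70; 0 0 0 0 70
```

```bash
python3 - <<'E'
from h import *
p=eyes.read_camera('wrist'); save(p,'w11')
for col,z,sm,v in [('blue',97,100,190),('green',53,100,60)]:
  for k in comps(cmask(p,col,sm,v),150):
    r=fit_rect(p,k[2],z,0,0); print(col,k[:2],r[0].round(1),r[1],r[3])
p=eyes.read_camera('top')
for col,z,sm in [('red',12,120),('red',56,120),('blue',97,120),('green',53,100)]:
  for k in comps(cmask(p,col,sm),30):
      r=fit_rect(p,k[2],z,0,0); print('top',col,k[:2],r[0].round(1),r[1],r[3])
save(p,'t11',(80,150,110,130),6)
st()
E
```

```text
blue ([260, 189, 41, 18, 729], [280.1, 197.4]) [478.3  20.5] 1.308947037126384 (478.2, 20.4, 16.9, 39.4, 75.3)
blue ([261, 220, 39, 18, 675], [280.2, 228.8]) [470.4 -10.5] 1.3296029643565954 (470.4, -10.3, 17.8, 38.5, 75.0)
green ([263, 166, 32, 18, 547], [278.4, 174.3]) [482.4  38.2] 1.3420249492605567 (482.5, 37.8, 18.9, 34.7, 75.4)
green ([264, 295, 29, 11, 290], [278.3, 299.7]) [ 443.8 -111.8] 1.3221241787746143 (443.4, -112.2, 13.8, 34.9, 74.7)
top red ([217, 91, 9, 14, 83], [220.3, 98.1]) [800.6  99.3] -1.2325205464377316 (802.3, 97.5, 33.0, 19.4, 0.3)
top red ([117, 238, 35, 29, 739], [133.6, 251.9]) [432.3 299.5] -0.1786635673394812 (432.5, 299.3, 75.3, 56.8, 79.3)
top red ([217, 91, 9, 14, 83], [220.3, 98.1]) [782.8  94.1] -1.2325205464377325 (784.4, 92.4, 31.5, 18.5, 0.3)
top red ([117, 238, 35, 29, 739], [133.6, 251.9]) [432.  284.8] -0.1786635673394812 (432.2, 284.6, 71.8, 54.1, 79.3)
top blue ([373, 161, 32, 27, 628], [388.2, 174.0]) [ 592.4 -273.3] 0.16325220224651638 (592.6, -273.2, 50.4, 59.0, 10.9)
top green ([311, 237, 7, 16, 82], [313.8, 244.0]) [ 445. -114.] 1.4033755014765936 (444.0, -114.4, 12.1, 34.0, 82.9)
top green ([340, 242, 82, 30, 1705], [380.4, 256.1]) [ 416.4 -261.4] 0.09424359107774505 (416.5, -261.8, 47.3, 176.9, 5.4)
t 24.15 [469.9   6.1 206.7] [ 3.1148 -0.0063  1.3142] F [-0.4  0.1 -0.1] open 70.1 q [-0.13  0.27  1.95  0.    0.89  0.13]
```

View pics/w11.png

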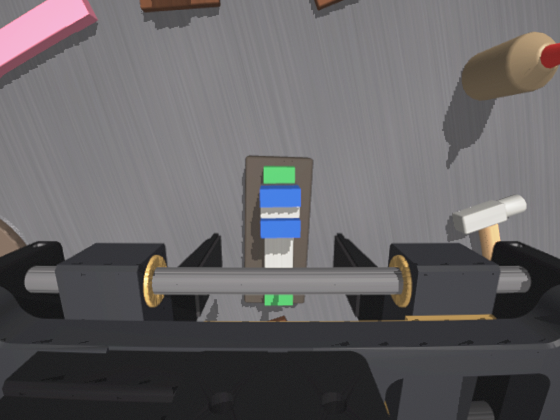

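View pics/t11.png

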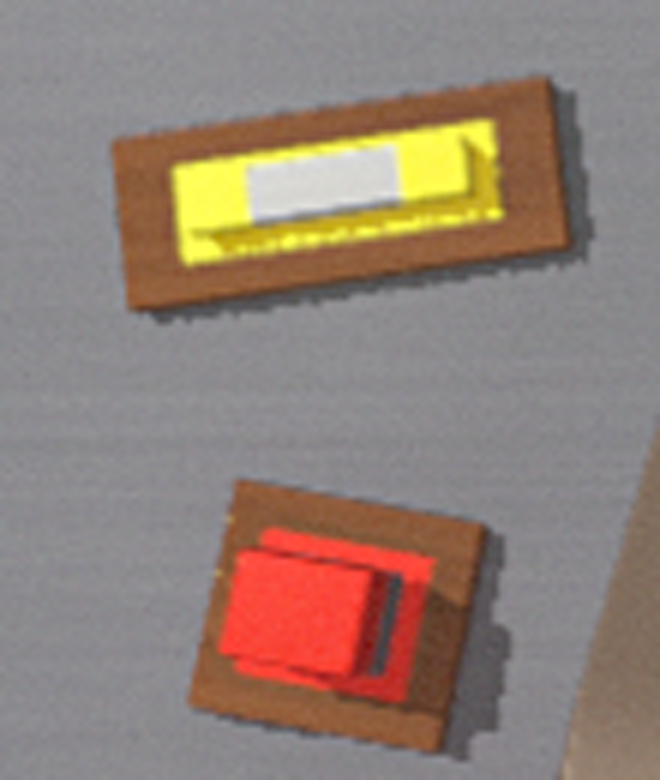

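Call:
send_rows(
  plan="0 0 -50 0 70; 0 0 -50 0 70; 0 0 -50 0 70; 0 0 0 0 70",
)

```text
t: 24.55
eef_pos: [464.3, 6.3, 359.3]
tcp_rot: [3.121, -0.006, 1.311]
ft_force: [0.5, 0.3, -1.5]
opening: 0.737
```

```bash
python3 - <<'E'
from h import *
st();print(env.state()['joints'].round(4))
E
```

```text
t 24.55 [464.3   6.3 359.3] [ 3.1214 -0.006   1.3106] F [ 0.5  0.3 -1.5] open 70.1 q [-0.13  0.12  1.72  0.    1.29  0.13]
[-0.1309  0.1165  1.7171  0.0035  1.2872  0.1284]
```

Call:
send_rows(
  plan="0 0 50 0 70; 0 0 50 0 70; 0 0 50 0 70; 0 0 0 0 70",
)

```text
t: 24.95
eef_pos: [467.4, 9.0, 207.5]
tcp_rot: [3.115, -0.007, 1.313]
ft_force: [-0.5, -0.3, 0.6]
opening: 0.736
```

```bash
python3 - <<'E'
from h import *
st();print(env.state()['joints'].round(4))
E
```

```text
t 24.95 [467.4   9.  207.5] [ 3.1149 -0.0073  1.3129] F [-0.5 -0.3  0.6] open 70.0 q [-0.12  0.27  1.96  0.    0.89  0.13]
[-0.1244  0.2665  1.9558  0.0048  0.8919  0.1306]
```

Call:
send_rows(
  plan="0 0 -1 0 70; 0 0 -1 0 70; 0 0 -1 0 70; 0 0 -1 0 70; 0 0 -1 0 70; 0 0 -1 0 70; 0 0 -1 0 70; 0 0 -1 0 70",
)

```text
t: 25.75
eef_pos: [469.5, 9.7, 223.8]
tcp_rot: [3.106, -0.009, 1.314]
ft_force: [-0.2, -0.7, -0.1]
opening: 0.734
```

```bash
python3 - <<'E'
from h import *
st();print(env.state()['joints'].round(4))
E
```

```text
t 25.75 [469.5   9.7 223.8] [ 3.1059 -0.0087  1.314 ] F [-0.2 -0.7 -0.1] open 69.8 q [-0.12  0.25  1.93  0.    0.93  0.13]
[-0.1225  0.2452  1.9347  0.0048  0.9252  0.1316]
```

Call:
send_rows(
  plan="0 0 3 0 70; 0 0 3 0 70; 0 0 3 0 70; 0 0 3 0 70; 0 0 3 0 70; 0 0 3 0 70",
)

```text
t: 26.35
eef_pos: [470.1, 9.6, 204.0]
tcp_rot: [3.107, -0.009, 1.314]
ft_force: [-0.2, 0.1, -0.8]
opening: 0.738
```

```bash
python3 - <<'E'
from h import *
st();print(env.state()['joints'].round(4))
E
```

```text
t 26.35 [470.1   9.6 204. ] [ 3.1066 -0.0086  1.3138] F [-0.2  0.1 -0.8] open 70.2 q [-0.12  0.27  1.96  0.01  0.87  0.13]
[-0.1225  0.2718  1.9596  0.005   0.8744  0.1315]
```

Call:
send_rows(
  plan="0 0 -50 0 70; 0 0 -50 0 70; 0 0 -50 0 70; 0 0 0 0 70; 0 0 5 0 70; 0 0 5 0 70; 0 0 5 0 70; 0 0 5 0 70",
)

```text
t: 27.15
eef_pos: [464.3, 9.7, 332.6]
tcp_rot: [3.115, -0.008, 1.314]
ft_force: [-0.1, -0.3, 0.5]
opening: 0.734
```

```bash
python3 - <<'E'
from h import *
st();print(env.state()['joints'].round(4))
E
```

```text
t 27.15 [464.3   9.7 332.6] [ 3.1146 -0.0076  1.3136] F [-0.1 -0.3  0.5] open 69.8 q [-0.12  0.13  1.77  0.    1.21  0.13]
[-0.1238  0.1319  1.7691  0.0042  1.2129  0.1322]
```

Call:
send_rows(
  plan="0 0 5 0 70; 0 0 5 0 70; 0 0 5 0 70; 0 0 5 0 70; 0 0 5 0 70; 0 0 5 0 70; 0 0 5 0 70; 0 0 5 0 70",
)

```text
t: 27.95
eef_pos: [464.9, 9.8, 286.8]
tcp_rot: [3.119, -0.007, 1.314]
ft_force: [-0.2, 0.1, 0.9]
opening: 0.735
```

```bash
python3 - <<'E'
from h import *
st();print(env.state()['joints'].round(4))
E
```

```text
t 27.95 [464.9   9.8 286.8] [ 3.1188 -0.007   1.3135] F [-0.2  0.1  0.9] open 69.9 q [-0.12  0.17  1.84  0.    1.1   0.13]
[-0.1234  0.1739  1.8425  0.0043  1.1017  0.132 ]
```

Call:
send_rows(
  plan="0 0 5 0 70; 0 0 5 0 70; 0 0 5 0 70; 0 0 5 0 70; 0 0 5 0 70; 0 0 5 0 70; 0 0 5 0 70; 0 0 5 0 70",
)

```text
t: 28.75
eef_pos: [466.0, 9.8, 243.3]
tcp_rot: [3.119, -0.007, 1.314]
ft_force: [0.1, -0.1, -0.1]
opening: 0.734
```

Call:
send_rows(
  plan="0 0 5 0 70; 0 0 5 0 70; 0 0 5 0 70; 0 0 5 0 70; 0 0 5 0 70; 0 0 5 0 70; 0 0 5 0 70; 0 0 5 0 70",
)

```text
t: 29.55
eef_pos: [467.2, 9.9, 199.8]
tcp_rot: [3.118, -0.007, 1.314]
ft_force: [0.6, -0.3, -1.0]
opening: 0.738
```

Call:
send_rows(
  plan="0 0 -50 0 70; 0 0 -50 0 70; 0 0 -50 0 70; 0 0 0 0 70; 0 0 5 0 70; 0 0 5 0 70; 0 0 5 0 70; 0 0 5 0 70",
)

```text
t: 30.35
eef_pos: [463.0, 9.8, 328.0]
tcp_rot: [3.126, -0.006, 1.313]
ft_force: [0.9, -0.1, 0.6]
opening: 0.738
```

Call:
send_rows(
  plan="0 0 5 0 70; 0 0 5 0 70; 0 0 5 0 70; 0 0 5 0 70; 0 0 5 0 70; 0 0 5 0 70; 0 0 5 0 70; 0 0 5 0 70",
)

```text
t: 31.15
eef_pos: [463.2, 9.9, 282.2]
tcp_rot: [3.13, -0.005, 1.313]
ft_force: [-0.4, -0.3, -0.0]
opening: 0.74
```

Call:
send_rows(
  plan="0 0 -50 0 70; 0 0 -40 0 70; 0 0 5 0 70; 0 0 5 0 70; 0 0 5 0 70; 0 0 5 0 70; 0 0 5 0 70; 0 0 5 0 70",
)

```text
t: 31.95
eef_pos: [461.1, 9.9, 338.2]
tcp_rot: [3.138, -0.004, 1.313]
ft_force: [0.5, 0.4, 0.7]
opening: 0.741
```

Call:
send_rows(
  plan="0 0 5 0 70; 0 0 5 0 70; 0 0 5 0 70; 0 0 5 0 70; 0 0 5 0 70; 0 0 5 0 70; 0 0 5 0 70; 0 0 5 0 70",
)

```text
t: 32.75
eef_pos: [461.2, 10.1, 293.9]
tcp_rot: [3.139, -0.004, 1.313]
ft_force: [-0.5, -0.2, -0.5]
opening: 0.738
```

```bash
python3 - <<'E'
from h import *
st();plan([474.1,4.7,115],1.311,32,grip=70,settle=1)
E
```

```text
t 32.75 [461.2  10.1 293.9] [ 3.139  -0.0042  1.3131] F [-0.5 -0.2 -0.5] open 70.2 q [-0.12  0.17  1.83  0.    1.14  0.13]
from [461.2  10.1 293.9] rot [ 3.139  -0.0042  1.3131] n 7 T [474.1, 4.7, 115] 1.311
-0.3 2.3 29.8 0.000 70; -0.3 2.3 29.8 0.000 70; -0.3 2.3 29.8 0.000 70; -0.3 2.3 29.8 0.000 70; -0.3 2.3 29.8 0.000 70; -0.3 2.3 29.8 0.000 70; 0 0 0 0 70
```

Call:
send_rows(
  plan="-0.3 1.5 20 0 70; -0.3 1.5 30 0 70; -0.3 1.5 30 0 70; -0.3 1.5 30 0 70; -0.3 1.5 30 0 70; -0.3 1.5 22 0 70; 0 0 0 0 70; 0 0 0 0 70",
)

```text
t: 33.55
eef_pos: [471.1, 6.4, 125.8]
tcp_rot: [3.136, -0.005, 1.313]
ft_force: [0.4, -1.1, 0.2]
opening: 0.741
```

```bash
python3 - <<'E'
from h import *
st();plan([474.1,4.7,58],1.311,12,grip=70,settle=1)
p=eyes.read_camera('wrist'); save(p,'w12')
for k in comps(cmask(p,'blue',100,190),150):
    r=fit_rect(p,k[2],97,0,0); print(k[:2],r[0].round(1),r[1],r[3])
E
```

```text
t 33.55 [471.1   6.4 125.8] [ 3.1356 -0.0047  1.3131] F [ 0.4 -1.1  0.2] open 70.4 q [-0.13  0.4   2.03  0.01  0.71  0.12]
from [471.1   6.4 125.8] rot [ 3.1356 -0.0047  1.3131] n 7 T [474.1, 4.7, 58] 1.311
-0.1 0.5 11.3 0.000 70; -0.1 0.5 11.3 0.000 70; -0.1 0.5 11.3 0.000 70; -0.1 0.5 11.3 0.000 70; -0.1 0.5 11.3 0.000 70; -0.1 0.5 11.3 0.000 70; 0 0 0 0 70
([254, 204, 56, 26, 1387], [281.6, 216.2]) [478.2  20.4] 1.3357364093860462 (478.0, 20.4, 18.0, 39.2, 76.4)
([255, 247, 55, 21, 1109], [282.2, 257.1]) [470.8  -9.5] 1.3262873423118942 (470.7, -9.4, 15.7, 39.4, 75.1)
```

Call:
send_rows(
  plan="-0.2 0.6 8 0 70; -0.2 0.6 12 0 70; -0.2 0.4 12 0 70; -0.2 0.4 12 0 70; -0.2 0.4 10 0 70; 0 0 7 0 70; 0 0 0 0 70; 0 0 0 0 70",
)

```text
t: 34.4
eef_pos: [477.5, 4.6, 67.3]
tcp_rot: [3.123, -0.006, 1.314]
ft_force: [-0.3, 0.5, 0.1]
opening: 0.736
```

```bash
python3 - <<'E'
from h import *
st();plan([474.1,4.8,58],1.311,12,grip=70,settle=1)
E
```

```text
t 34.4 [477.5   4.6  67.3] [ 3.1228 -0.0063  1.3136] F [-0.3  0.5  0.1] open 70.0 q [-0.13  0.51  2.07  0.01  0.54  0.12]
from [477.5   4.6  67.3] rot [ 3.1228 -0.0063  1.3136] n 2 T [474.1, 4.8, 58] 1.311
-0.7 -3.3 9.3 0.003 70; 0 0 0 0 70
```

Call:
send_rows(
  plan="-0.3 -1.8 4.5 0 70; -0.3 -1.5 4.5 0 70; 0 0 0 0 60; 0 0 0 0 45; 0 0 0 0 45; 0 0 0 0 45",
)

```text
t: 35.0
eef_pos: [474.4, 4.9, 58.6]
tcp_rot: [3.121, -0.007, 1.314]
ft_force: [-0.4, -0.6, 0.7]
opening: 0.487
```

```bash
python3 - <<'E'
from h import *
st();plan([474.1,4.8,58],1.311,12,grip=45,settle=1)
E
```

```text
t 35.0 [474.4   4.9  58.6] [ 3.1209 -0.0066  1.3137] F [-0.4 -0.6  0.7] open 46.4 q [-0.13  0.52  2.09  0.01  0.51  0.12]
from [474.4   4.9  58.6] rot [ 3.1209 -0.0066  1.3137] n 2 T [474.1, 4.8, 58] 1.311
-0.2 -0.3 0.6 0.003 45; 0 0 0 0 45
```

Well placed. Gripping and lifting.

Call:
send_rows(
  plan="0 0 0 0 30; 0 0 0 0 30; 0 0 0 0 30; 0 0 0 0 30; 0 0 -3 0 30; 0 0 -6 0 30; 0 0 -12 0 30; 0 0 -20 0 30",
)

```text
t: 35.8
eef_pos: [471.1, 5.1, 98.5]
tcp_rot: [3.129, -0.006, 1.314]
ft_force: [0.2, 0.4, -7.0]
opening: 0.419
```

Call:
send_rows(
  plan="0 0 -35 0 30; 0 0 -45 0 30; 0 0 -30 0 30; 0 0 0 0 30",
)

```text
t: 36.2
eef_pos: [468.1, 5.1, 214.2]
tcp_rot: [3.131, -0.005, 1.314]
ft_force: [0.4, -0.2, -8.5]
opening: 0.418
```

```bash
python3 - <<'E'
from h import *
st();plan([609,-300,190],1.752,40,grip=30,settle=1)
p=eyes.read_camera('wrist'); save(p,'w13')
E
```

```text
t 36.2 [468.1   5.1 214.2] [ 3.1308 -0.0053  1.3136] F [ 0.4 -0.2 -8.5] open 39.8 q [-0.13  0.26  1.94  0.    0.93  0.12]
from [468.1   5.1 214.2] rot [ 3.1308 -0.0053  1.3136] n 10 T [609, -300, 190] 1.752
-28.8 23.8 2.7 -0.049 30; -29.9 22.3 2.7 -0.049 30; -31.0 20.8 2.7 -0.049 30; -32.0 19.3 2.7 -0.049 30; -32.9 17.7 2.7 -0.049 30; -33.7 16.1 2.7 -0.049 30; -34.4 14.5 2.7 -0.049 30; -35.1 12.8 2.7 -0.049 30
-35.7 11.0 2.7 -0.049 30; 0 0 0 0 30
```

View pics/w13.png

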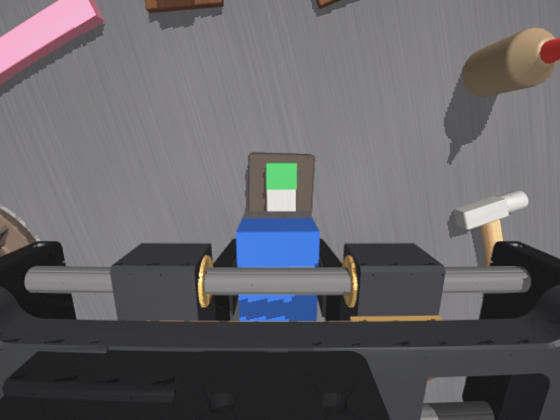

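The blue die is held and the green bar is undisturbed. I'll go a little past the blue board so the wrist camera can see the patch.

```bash
python3 - <<'E'
from h import *
plan([615,-370,190],1.752,42,grip=30,settle=1)
E
```

```text
from [467.4   5.2 212.3] rot [ 3.1334 -0.005   1.3135] n 11 T [615, -370, 190] 1.752
-32.5 23.8 2.2 -0.044 30; -33.5 22.4 2.2 -0.044 30; -34.5 20.9 2.2 -0.044 30; -35.4 19.4 2.2 -0.044 30; -36.2 17.8 2.2 -0.044 30; -36.9 16.2 2.2 -0.044 30; -37.6 14.5 2.2 -0.044 30; -38.2 12.9 2.2 -0.044 30
-38.7 11.2 2.2 -0.044 30; -39.2 9.5 2.2 -0.044 30; 0 0 0 0 30
```

Call:
send_rows(
  plan="-22 16 0 -0.04 30; -33 22 0 -0.044 30; -34 21 0 -0.044 30; -35 19 0 -0.044 30; -36 18 0 -0.044 30; -37 16 0 -0.044 30; -38 14 0 -0.044 30; -38 13 0 -0.044 30",
)

```text
t: 37.05
eef_pos: [576.1, -284.9, 190.8]
tcp_rot: [-3.127, -0.017, 1.68]
ft_force: [0.4, 0.8, -6.9]
opening: 0.421
```

```bash
python3 - <<'E'
from h import *
st();plan([615,-370,190],1.752,42,grip=30,settle=1)
E
```

```text
t 37.05 [ 576.1 -284.9  190.8] [-3.1273 -0.0168  1.6804] F [ 0.4  0.8 -6.9] open 40.0 q [-0.56  0.55  1.52  0.    1.09 -0.68]
from [ 576.1 -284.9  190.8] rot [-3.1273 -0.0168  1.6804] n 4 T [615, -370, 190] 1.752
-29.6 9.8 0.3 -0.024 30; -29.8 9.1 0.3 -0.024 30; -30.1 8.4 0.3 -0.024 30; 0 0 0 0 30
```

Call:
send_rows(
  plan="-29 10 0 -0.024 30; -29 9 0 -0.024 30; -20 6 0 -0.015 30; 0 0 0 0 30; 0 0 0 0 30",
)

```text
t: 37.55
eef_pos: [608.4, -364.9, 169.4]
tcp_rot: [-3.113, -0.033, 1.742]
ft_force: [-1.3, 0.8, -7.5]
opening: 0.421
```

```bash
python3 - <<'E'
from h import *
st()
p=eyes.read_camera('wrist'); save(p,'w14')
for k in comps(cmask(p,'blue',100,100),300):
    r=fit_rect(p,k[2],12,0,0); print(k[:2],r[0].round(1),r[1],r[3])
E
```

```text
t 37.55 [ 608.4 -364.9  169.4] [-3.1128 -0.0329  1.7421] F [-1.3  0.8 -7.5] open 40.0 q [-0.63  0.67  1.34  0.    1.17 -0.81]
([266, 118, 51, 61, 3039], [291.1, 147.4]) [ 608.  -298.7] 0.2180473953189641 (608.2, -299.6, 55.9, 65.4, 10.0)
([236, 218, 84, 50, 3993], [277.2, 242.5]) [ 611.7 -409.8] -1.3665364709534868 (611.5, -410.0, 99.7, 60.9, 10.7)
([239, 295, 79, 26, 2028], [277.5, 307.5]) [ 626.6 -493.2] -1.3767635817881771 (626.6, -493.4, 98.2, 34.8, 10.9)
```

View pics/w14.png

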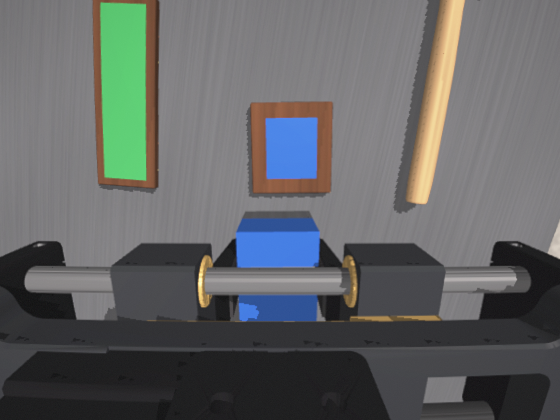

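```bash
python3 - <<'E'
from h import *
plan([608.8,-299.6,175],1.752,25,grip=30,settle=2)
print(env.state()['joints'][[1,2,4]].sum()-np.pi)
E
```

```text
from [ 608.2 -364.7  169.3] rot [-3.1123 -0.0331  1.7423] n 5 T [608.8, -299.6, 175] 1.752
21.3 3.9 -1.9 -0.003 30; 21.3 4.0 -1.9 -0.003 30; 21.3 4.0 -1.9 -0.003 30; 0 0 0 0 30; 0 0 0 0 30
0.04415732316590404
```

Call:
send_rows(
  plan="21 4 -2 -0.003 30; 21 4 -2 -0.003 30; 18 3.5 -2 -0.003 30; 0 0 0 0 30; 0 0 0 0 30",
)

```text
t: 38.1
eef_pos: [607.9, -296.1, 175.1]
tcp_rot: [-3.11, -0.036, 1.754]
ft_force: [-0.7, 0.3, -8.2]
opening: 0.419
```

```bash
python3 - <<'E'
from h import *
st();print(env.state()['joints'][[1,2,4]].sum()-np.pi)
E
```

```text
t 38.1 [ 607.9 -296.1  175.1] [-3.1097 -0.0364  1.754 ] F [-0.7  0.3 -8.2] open 39.8 q [-0.55  0.62  1.43  0.01  1.14 -0.74]
0.04803884188618657
```

Call:
send_rows(
  plan="0 0 -2 0 30; 0 0 -2 0 30; 0 0 -2 0 30; 0 0 -2 0 30; 0 0 -2 0 30; 0 0 -2 0 30; 0 0 -2 0 30; 0 0 -2 0 30",
)

```text
t: 38.9
eef_pos: [608.5, -297.7, 192.7]
tcp_rot: [-3.11, -0.035, 1.753]
ft_force: [-0.4, 0.5, -7.6]
opening: 0.42
```

```bash
python3 - <<'E'
from h import *
st();print(env.state()['joints'].round(4),env.state()['joints'][[1,2,4]].sum()-np.pi)
E
```

```text
t 38.9 [ 608.5 -297.7  192.7] [-3.1103 -0.0354  1.7529] F [-0.4  0.5 -7.6] open 40.0 q [-0.55  0.61  1.41  0.01  1.18 -0.74]
[-0.5546  0.6053  1.4081  0.0056  1.1752 -0.7395] 0.04695062548956397
```

Call:
send_rows(
  plan="0 0 -4 0 30; 0 0 -4 0 30; 0 0 -4 0 30; 0 0 -4 0 30; 0 0 -4 0 30; 0 0 -4 0 30; 0 0 -4 0 30; 0 0 -4 0 30",
)

```text
t: 39.7
eef_pos: [609.7, -298.7, 227.6]
tcp_rot: [-3.11, -0.035, 1.753]
ft_force: [0.8, 0.1, -6.5]
opening: 0.416
```

```bash
python3 - <<'E'
from h import *
st();print(env.state()['joints'].round(4),env.state()['joints'][[1,2,4]].sum()-np.pi)
E
```

```text
t 39.7 [ 609.7 -298.7  227.6] [-3.1103 -0.0355  1.7529] F [ 0.8  0.1 -6.5] open 39.6 q [-0.55  0.58  1.36  0.01  1.25 -0.74]
[-0.5548  0.5784  1.3626  0.0055  1.2476 -0.7394] 0.04698929311775668
```

Call:
send_rows(
  plan="0 0 45 0 30; 0 0 45 0 30; 0 0 0 0 30",
)

```text
t: 40.0
eef_pos: [607.7, -296.8, 138.8]
tcp_rot: [-3.115, -0.031, 1.753]
ft_force: [-1.0, 0.8, -7.7]
opening: 0.418
```

```bash
python3 - <<'E'
from h import *
st();print(env.state()['joints'].round(4),env.state()['joints'][[1,2,4]].sum()-np.pi)
E
```

```text
t 40.0 [ 607.7 -296.8  138.8] [-3.1148 -0.0315  1.7531] F [-1.   0.8 -7.7] open 39.8 q [-0.55  0.65  1.47  0.01  1.06 -0.74]
[-0.5541  0.6534  1.4692  0.0061  1.06   -0.7398] 0.04102187747041519
```

Call:
send_rows(
  plan="0 0 -10 0 30; 0 0 -10 0 30; 0 0 -10 0 30; 0 0 -10 0 30; 0 0 -10 0 30; 0 0 -10 0 30; 0 0 -10 0 30; 0 0 -10 0 30",
)

```text
t: 40.8
eef_pos: [612.4, -300.2, 235.5]
tcp_rot: [-3.123, -0.024, 1.753]
ft_force: [-0.1, -0.4, -9.0]
opening: 0.418
```

```bash
python3 - <<'E'
from h import *
st();print(env.state()['joints'].round(4),env.state()['joints'][[1,2,4]].sum()-np.pi)
E
```

```text
t 40.8 [ 612.4 -300.2  235.5] [-3.1229 -0.0241  1.7533] F [-0.1 -0.4 -9. ] open 39.8 q [-0.55  0.57  1.36  0.01  1.25 -0.74]
[-0.5547  0.5699  1.3565  0.0056  1.2452 -0.7393] 0.02999116564876303
```

Call:
send_rows(
  plan="0 0 45 0 30; 0 0 45 0 30; 0 0 0 0 30; 0 0 -10 0 30; 0 0 -10 0 30; 0 0 -10 0 30; 0 0 -10 0 30; 0 0 -10 0 30",
)

```text
t: 41.6
eef_pos: [614.9, -301.5, 210.5]
tcp_rot: [-3.134, -0.014, 1.754]
ft_force: [-0.4, -0.3, -7.4]
opening: 0.42
```

```bash
python3 - <<'E'
from h import *
st();print(env.state()['joints'].round(4),env.state()['joints'][[1,2,4]].sum()-np.pi)
E
```

```text
t 41.6 [ 614.9 -301.5  210.5] [-3.1339 -0.0142  1.7536] F [-0.4 -0.3 -7.4] open 39.9 q [-0.55  0.59  1.39  0.01  1.18 -0.74]
[-0.5544  0.588   1.3908  0.0058  1.1781 -0.7395] 0.015275206692934695
```

Call:
send_rows(
  plan="0 -2 40 0 30; 0 -2 45 0 30; 0 -2 40 0 30; 0 0 20 0 30; 0 0 0 0 30",
)

```text
t: 42.1
eef_pos: [612.2, -303.7, 72.9]
tcp_rot: [3.137, -0.003, 1.754]
ft_force: [-0.9, 0.2, -7.2]
opening: 0.418
```

```bash
python3 - <<'E'
from h import *
st();print(env.state()['joints'][[1,2,4]].sum()-np.pi);plan([608.8,-299.6,25],1.752,10,grip=30,settle=2)
E
```

```text
t 42.1 [ 612.2 -303.7   72.9] [ 3.1369e+00 -2.9000e-03  1.7539e+00] F [-0.9  0.2 -7.2] open 39.8 q [-0.56  0.72  1.53  0.01  0.89 -0.75]
-0.001517523710025781
from [ 612.2 -303.7   72.9] rot [ 3.1369e+00 -2.9000e-03  1.7539e+00] n 7 T [608.8, -299.6, 25] 1.752
0.9 -0.5 9.6 0.000 30; 0.9 -0.5 9.6 0.000 30; 0.9 -0.5 9.6 0.000 30; 0.9 -0.5 9.6 0.000 30; 0.9 -0.5 9.6 0.000 30; 0 0 0 0 30; 0 0 0 0 30
```

Call:
send_rows(
  plan="1 -0.6 8 0 30; 1 -0.6 10 0 30; 1 -0.6 10 0 30; 1 -0.6 10 0 30; 0.5 -0.5 8 0 30; 0 0 0 0 30; 0 0 0 0 30",
)

```text
t: 42.8
eef_pos: [611.1, -300.8, 29.2]
tcp_rot: [3.131, 0.002, 1.754]
ft_force: [-0.1, -0.3, -7.1]
opening: 0.423
```

```bash
python3 - <<'E'
from h import *
st();print(env.state()['joints'][[1,2,4]].sum()-np.pi);plan([608.8,-299.6,17.5],1.752,4,grip=30,settle=2)
p=eyes.read_camera('wrist'); save(p,'w15')
E
```

```text
t 42.8 [ 611.1 -300.8   29.2] [3.1312e+00 2.3000e-03 1.7541e+00] F [-0.1 -0.3 -7.1] open 40.2 q [-0.56  0.77  1.57  0.01  0.79 -0.74]
-0.009241442234256603
from [ 611.1 -300.8   29.2] rot [3.1312e+00 2.3000e-03 1.7541e+00] n 5 T [608.8, -299.6, 17.5] 1.752
0.5 -0.7 3.9 0.001 30; 0.5 -0.7 3.9 0.001 30; 0.5 -0.7 3.9 0.001 30; 0 0 0 0 30; 0 0 0 0 30
```

View pics/w15.png

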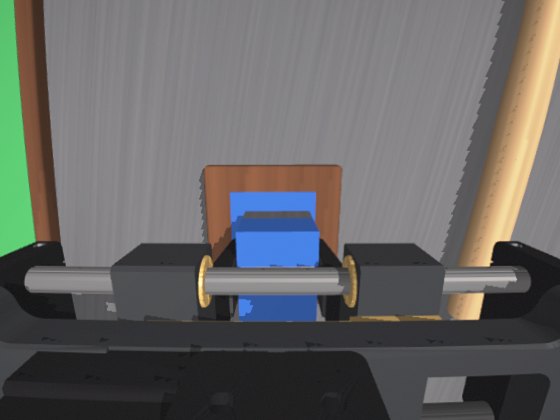

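Call:
send_rows(
  plan="0.6 -1 3 0 30; 0.6 -1 3 0 30; 0.3 -0.8 2.5 0 30; 0 0 0 0 30",
)

```text
t: 43.25
eef_pos: [608.3, -300.0, 20.8]
tcp_rot: [3.13, 0.003, 1.754]
ft_force: [-0.4, -0.4, -7.1]
opening: 0.422
```

```bash
python3 - <<'E'
from h import *
st();print(env.state()['joints'][[1,2,4]].sum()-np.pi);plan([608.8,-299.6,17.5],1.752,4,grip=30,settle=2)
E
```

```text
t 43.25 [ 608.3 -300.    20.8] [3.1302 0.0032 1.7541] F [-0.4 -0.4 -7.1] open 40.1 q [-0.56  0.78  1.58  0.01  0.77 -0.75]
-0.010524142509521717
from [ 608.3 -300.    20.8] rot [3.1302 0.0032 1.7541] n 3 T [608.8, -299.6, 17.5] 1.752
0.3 0.6 3.3 0.002 30; 0 0 0 0 30; 0 0 0 0 30
```

Call:
send_rows(
  plan="0.3 0.3 2 0 30; 0 0 2 0 30; 0 0 0 0 30",
)

```text
t: 43.55
eef_pos: [608.8, -300.1, 18.5]
tcp_rot: [3.129, 0.004, 1.754]
ft_force: [0.8, -0.2, -7.9]
opening: 0.417
```

```bash
python3 - <<'E'
from h import *
st();print(env.state()['joints'][[1,2,4]].sum()-np.pi)
E
```

```text
t 43.55 [ 608.8 -300.1   18.5] [3.1295 0.0043 1.7543] F [ 0.8 -0.2 -7.9] open 39.7 q [-0.56  0.78  1.58  0.01  0.77 -0.75]
-0.01184933203833305
```

Call:
send_rows(
  plan="0 0 2.5 0 30; 0 0 0 0 30",
)

```text
t: 43.75
eef_pos: [609.2, -300.4, 18.6]
tcp_rot: [3.128, 0.006, 1.754]
ft_force: [0.7, -0.3, -6.5]
opening: 0.419
```

```bash
python3 - <<'E'
from h import *
st();print(env.state()['joints'][[1,2,4]].sum()-np.pi)
E
```

```text
t 43.75 [ 609.2 -300.4   18.6] [3.1284 0.0057 1.7545] F [ 0.7 -0.3 -6.5] open 39.9 q [-0.56  0.78  1.58  0.01  0.77 -0.75]
-0.013595123920220331
```

Call:
send_rows(
  plan="0 0 3 0 30; 0 0 0 0 30; 0 0 0 0 30",
)

```text
t: 44.05
eef_pos: [609.9, -300.9, 18.2]
tcp_rot: [3.127, 0.008, 1.755]
ft_force: [1.0, -0.2, -8.2]
opening: 0.422
```

```bash
python3 - <<'E'
from h import *
st();print(env.state()['joints'][[1,2,4]].sum()-np.pi)
E
```

```text
t 44.05 [ 609.9 -300.9   18.2] [3.1266 0.0078 1.7548] F [ 1.  -0.2 -8.2] open 40.1 q [-0.56  0.78  1.58  0.01  0.76 -0.75]
-0.016362828143661634
```

Call:
send_rows(
  plan="0.8 -1 3 0 30; 0.5 -0.5 2 0 30; 0 0 0 0 30",
)

```text
t: 44.35
eef_pos: [610.1, -301.2, 18.2]
tcp_rot: [3.122, 0.012, 1.755]
ft_force: [0.4, -0.8, -6.2]
opening: 0.419
```

```bash
python3 - <<'E'
from h import *
st();print(env.state()['joints'][[1,2,4]].sum()-np.pi)
E
```

```text
t 44.35 [ 610.1 -301.2   18.2] [3.1221 0.0124 1.7551] F [ 0.4 -0.8 -6.2] open 39.8 q [-0.56  0.78  1.58  0.01  0.75 -0.75]
-0.022731092545922316
```

Call:
send_rows(
  plan="0.5 -0.8 4 0 30; 0.3 -0.5 0 0 30",
)

```text
t: 44.55
eef_pos: [610.4, -301.8, 17.6]
tcp_rot: [3.118, 0.016, 1.755]
ft_force: [0.3, 0.7, -8.1]
opening: 0.426
```

```bash
python3 - <<'E'
from h import *
st();print(env.state()['joints'].round(4),env.state()['joints'][[1,2,4]].sum()-np.pi)
E
```

```text
t 44.55 [ 610.4 -301.8   17.6] [3.1183 0.0164 1.7554] F [ 0.3  0.7 -8.1] open 40.5 q [-0.56  0.78  1.59  0.01  0.75 -0.75]
[-0.5576  0.7814  1.5856  0.0053  0.7464 -0.7463] -0.028218359545054028
```

Call:
send_rows(
  plan="3 -2 2 0 30; 0 0 0 0 30",
)

```text
t: 44.75
eef_pos: [610.1, -301.4, 17.4]
tcp_rot: [3.113, 0.023, 1.756]
ft_force: [-2.5, 2.6, -2.0]
opening: 0.42
```

```bash
python3 - <<'E'
from h import *
st();print(env.state()['joints'].round(4),env.state()['joints'][[1,2,4]].sum()-np.pi)
E
```

```text
t 44.75 [ 610.1 -301.4   17.4] [3.1128 0.0226 1.7556] F [-2.5  2.6 -2. ] open 40.0 q [-0.56  0.78  1.59  0.    0.73 -0.75]
[-0.557   0.779   1.5929  0.0041  0.7332 -0.745 ] -0.03649391435753557
```

```bash
python3 - <<'E'
from h import *
p=eyes.read_camera('wrist'); save(p,'w16',(190,150,170,110),4)
h=hsv(p)
for r in (196,200,205): 
    m=np.nonzero(cmask(p,'blue',100,60)[r])[0]; print(r,m.min(),m.max(), at_z(p,[[m.min()-.5,r],[m.max()+.5,r]],12).round(1).tolist())
E
```

```text
196 229 319 [[574.9, -273.1, 12.0], [629.5, -263.2, 12.0]]
200 229 319 [[575.3, -275.6, 12.0], [630.0, -265.7, 12.0]]
205 229 319 [[575.7, -278.7, 12.0], [630.7, -268.8, 12.0]]
```

View pics/w16.png

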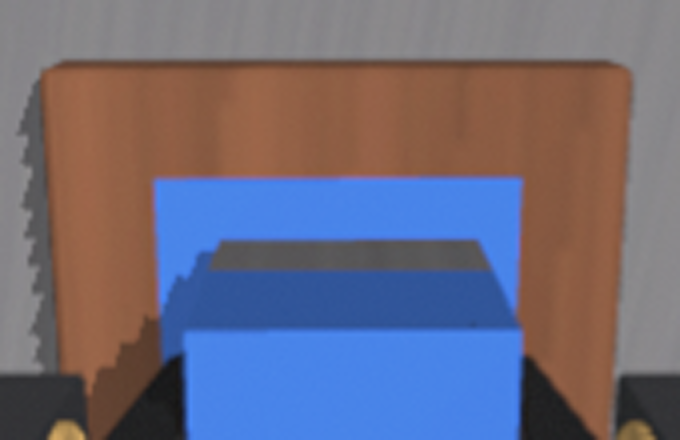

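The foot of the die is about 1.7 mm right and 1.9 mm low of patch centre, touching lightly. I'll lift it slightly and recentre.

Call:
send_rows(
  plan="0 0 -12 0 30; 0 0 -25 0 30; 0 0 -35 0 30; 0 0 0 0 30",
)

```text
t: 45.2
eef_pos: [606.1, -298.7, 87.8]
tcp_rot: [3.119, 0.016, 1.755]
ft_force: [0.7, -0.2, -6.6]
opening: 0.418
```

```bash
python3 - <<'E'
from h import *
st();print(env.state()['joints'].round(4),env.state()['joints'][[1,2,4]].sum()-np.pi);plan([606.5,-297,25],1.752,10,grip=30)
E
```

```text
t 45.2 [ 606.1 -298.7   87.8] [3.1189 0.0162 1.7555] F [ 0.7 -0.2 -6.6] open 39.8 q [-0.56  0.69  1.56  0.    0.87 -0.74]
[-0.5569  0.6859  1.5625  0.0044  0.8655 -0.7446] -0.027677171371968345
from [ 606.1 -298.7   87.8] rot [3.1189 0.0162 1.7555] n 7 T [606.5, -297, 25] 1.752
0.2 0.1 9.0 0.000 30; 0.2 0.1 9.0 0.000 30; 0.2 0.1 9.0 0.000 30; 0.2 0.1 9.0 0.000 30; 0.2 0.1 9.0 0.000 30; 0.2 0.1 9.0 0.000 30; 0.2 0.1 9.0 0.000 30
```

Call:
send_rows(
  plan="0 0 -45 0 30; 0 0 -45 0 30; 0 0 -45 0 30; 0 0 5 0 30; 0 0 5 0 30; 0 0 5 0 30; 0 0 5 0 30; 0 0 5 0 30",
)

```text
t: 46.0
eef_pos: [599.2, -294.2, 185.8]
tcp_rot: [3.134, 0.001, 1.756]
ft_force: [0.3, -0.1, -8.0]
opening: 0.421
```

```bash
python3 - <<'E'
from h import *
st();print(env.state()['joints'].round(4),env.state()['joints'][[1,2,4]].sum()-np.pi);plan([606.5,-297,25],1.752,10,grip=30)
E
```

```text
t 46.0 [ 599.2 -294.2  185.8] [3.1344e+00 1.2000e-03 1.7557e+00] F [ 0.3 -0.1 -8. ] open 40.0 q [-0.56  0.58  1.48  0.    1.08 -0.74]
[-0.557   0.5765  1.483   0.0046  1.076  -0.744 ] -0.0061148394992440736
from [ 599.2 -294.2  185.8] rot [3.1344e+00 1.2000e-03 1.7557e+00] n 17 T [606.5, -297, 25] 1.752
-0.2 0.4 9.5 0.000 30; -0.2 0.4 9.5 0.000 30; -0.2 0.4 9.5 0.000 30; -0.2 0.4 9.5 0.000 30; -0.2 0.4 9.5 0.000 30; -0.2 0.4 9.5 0.000 30; -0.2 0.4 9.5 0.000 30; -0.2 0.4 9.5 0.000 30
-0.2 0.4 9.5 0.000 30; -0.2 0.4 9.5 0.000 30; -0.2 0.4 9.5 0.000 30; -0.2 0.4 9.5 0.000 30; -0.2 0.4 9.5 0.000 30; -0.2 0.4 9.5 0.000 30; -0.2 0.4 9.5 0.000 30; -0.2 0.4 9.5 0.000 30
-0.2 0.4 9.5 0.000 30
```

Call:
send_rows(
  plan="-1 2 30 0 30; -1 2 40 0 30; -1 2 40 0 30; 0 1 25 0 30; 0 0 5 0 30; 0 0 0 0 30",
)

```text
t: 46.6
eef_pos: [605.9, -294.8, 33.7]
tcp_rot: [3.14, -0.004, 1.756]
ft_force: [-0.2, -0.1, -7.3]
opening: 0.423
```

```bash
python3 - <<'E'
from h import *
st();print(env.state()['joints'].round(4),env.state()['joints'][[1,2,4]].sum()-np.pi);plan([608,-298.8,23],1.752,10,grip=30)
E
```

```text
t 46.6 [ 605.9 -294.8   33.7] [ 3.1402 -0.0041  1.7555] F [-0.2 -0.1 -7.3] open 40.2 q [-0.55  0.76  1.58  0.01  0.81 -0.74]
[-0.5523  0.7611  1.576   0.0055  0.8062 -0.7409] 0.0017197830985971052
from [ 605.9 -294.8   33.7] rot [ 3.1402 -0.0041  1.7555] n 2 T [608, -298.8, 23] 1.752
-2.2 0.6 5.3 0.002 30; -2.2 0.6 5.3 0.002 30
```

Call:
send_rows(
  plan="-2.2 1 5 0.002 30; -1.8 0.6 4 0.002 30; 0 0 0 0 30",
)

```text
t: 46.9
eef_pos: [609.6, -299.5, 26.8]
tcp_rot: [3.137, -0.001, 1.751]
ft_force: [-0.7, -0.1, -6.3]
opening: 0.417
```

```bash
python3 - <<'E'
from h import *
st();print(env.state()['joints'].round(4),env.state()['joints'][[1,2,4]].sum()-np.pi);plan([608.2,-299,17.5],1.752,10,grip=30)
E
```

```text
t 46.9 [ 609.6 -299.5   26.8] [ 3.1373e+00 -1.5000e-03  1.7512e+00] F [-0.7 -0.1 -6.3] open 39.7 q [-0.56  0.77  1.57  0.01  0.8  -0.74]
[-0.5554  0.7749  1.567   0.0056  0.7976 -0.7397] -0.0021648480622906696
from [ 609.6 -299.5   26.8] rot [ 3.1373e+00 -1.5000e-03  1.7512e+00] n 1 T [608.2, -299, 17.5] 1.752
0.7 -1.3 9.3 -0.001 30
```

Call:
send_rows(
  plan="0.7 -1.4 5 0 30; 0 -0.4 4.5 0 30; 0 0 0 0 30",
)

```text
t: 47.2
eef_pos: [608.3, -299.6, 18.5]
tcp_rot: [3.135, 0.001, 1.751]
ft_force: [-0.1, -0.4, -7.5]
opening: 0.42
```

```bash
python3 - <<'E'
from h import *
st();print(env.state()['joints'].round(4),env.state()['joints'][[1,2,4]].sum()-np.pi);plan([608.6,-299.4,17.5],1.752,10,grip=30)
E
```

```text
t 47.2 [ 608.3 -299.6   18.5] [3.135e+00 7.000e-04 1.751e+00] F [-0.1 -0.4 -7.5] open 39.9 q [-0.56  0.78  1.58  0.01  0.78 -0.74]
[-0.5567  0.7837  1.5759  0.0057  0.7767 -0.7409] -0.0053574802976359415
from [ 608.3 -299.6   18.5] rot [3.135e+00 7.000e-04 1.751e+00] n 1 T [608.6, -299.4, 17.5] 1.752
0.2 0.4 1.0 -0.001 30
```

Now at (608.3, −299.6). One firm step to contact.

Call:
send_rows(
  plan="0 0 4 0 30; 0 0 0 0 30",
)

```text
t: 47.4
eef_pos: [609.0, -300.1, 17.7]
tcp_rot: [3.133, 0.003, 1.751]
ft_force: [0.0, -0.3, -7.3]
opening: 0.421
```

```bash
python3 - <<'E'
from h import *
st();print(env.state()['joints'][[1,2,4]].sum()-np.pi)
E
```

```text
t 47.4 [ 609.  -300.1   17.7] [3.1331e+00 2.8000e-03 1.7515e+00] F [ 0.  -0.3 -7.3] open 40.0 q [-0.56  0.78  1.58  0.01  0.77 -0.74]
-0.008164149470728077
```

Call:
send_rows(
  plan="0 0 4 0 30; 0 0 0 0 30",
)

```text
t: 47.6
eef_pos: [609.7, -300.7, 17.3]
tcp_rot: [3.131, 0.005, 1.752]
ft_force: [-0.5, -0.0, -7.9]
opening: 0.418
```

```bash
python3 - <<'E'
from h import *
st();print(env.state()['joints'][[1,2,4]].sum()-np.pi)
E
```

```text
t 47.6 [ 609.7 -300.7   17.3] [3.131  0.0054 1.752 ] F [-0.5 -0.  -7.9] open 39.8 q [-0.56  0.79  1.58  0.    0.77 -0.74]
-0.011501021311448145
```

Call:
send_rows(
  plan="2 -1.5 4 0 30; 0 0 0 0 30",
)

```text
t: 47.8
eef_pos: [610.2, -300.9, 17.1]
tcp_rot: [3.125, 0.011, 1.752]
ft_force: [0.5, 0.9, -7.3]
opening: 0.419
```

```bash
python3 - <<'E'
from h import *
st();print(env.state()['joints'][[1,2,4]].sum()-np.pi)
p=eyes.read_camera('wrist'); save(p,'w17',(190,150,170,110),4)
E
```

```text
t 47.8 [ 610.2 -300.9   17.1] [3.1253 0.0115 1.7521] F [ 0.5  0.9 -7.3] open 39.9 q [-0.56  0.78  1.58  0.    0.76 -0.74]
-0.01980320977113159
```

View pics/w17.png

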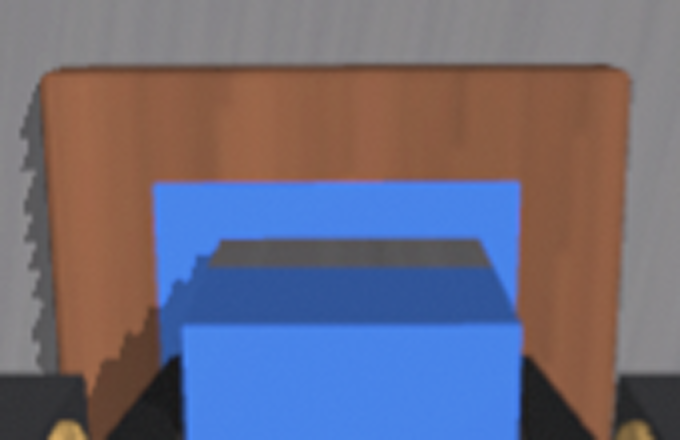

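Call:
send_rows(
  plan="0.5 -2 0 0 30; 0.5 -2 1 0 30; 0 0 0 0 30",
)

```text
t: 48.15
eef_pos: [608.3, -300.9, 16.7]
tcp_rot: [3.12, 0.014, 1.751]
ft_force: [-2.5, -0.2, -1.9]
opening: 0.422
```

```bash
python3 - <<'E'
from h import *
st();print(env.state()['joints'][[1,2,4]].sum()-np.pi)
p=eyes.read_camera('wrist'); save(p,'w18',(190,150,170,110),4)
E
```

```text
t 48.15 [ 608.3 -300.9   16.7] [3.1202 0.014  1.7515] F [-2.5 -0.2 -1.9] open 40.2 q [-0.56  0.78  1.59  0.01  0.75 -0.74]
-0.025227320852665436
```

View pics/w18.png

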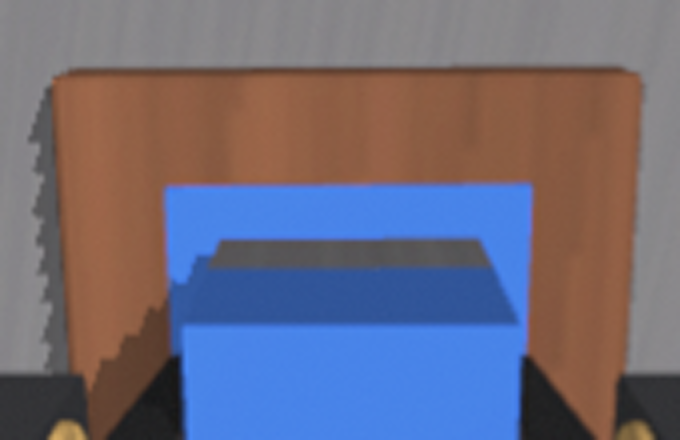

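Centred now (side margins 51 and 49 px) and touching. Releasing.

Call:
send_rows(
  plan="0 0 0 0 42; 0 0 0 0 46; 0 0 0 0 54; 0 0 0 0 62; 0 0 0 0 62",
)

```text
t: 48.7
eef_pos: [607.7, -300.9, 15.8]
tcp_rot: [3.121, 0.013, 1.752]
ft_force: [-0.6, -0.2, -0.3]
opening: 0.64
```

```bash
python3 - <<'E'
from h import *
st()
E
```

```text
t 48.7 [ 607.7 -300.9   15.8] [3.1215 0.0133 1.7516] F [-0.6 -0.2 -0.3] open 60.8 q [-0.56  0.78  1.59  0.01  0.74 -0.74]
```

Call:
send_rows(
  plan="0 0 -8 0 65; 0 0 -20 0 70; 0 0 -35 0 70; 0 0 -45 0 70; 0 0 -45 0 70; 0 0 -45 0 70; 0 0 -25 0 70; 0 0 0 0 70",
)

```text
t: 49.5
eef_pos: [601.8, -298.5, 250.8]
tcp_rot: [3.122, 0.013, 1.751]
ft_force: [0.7, -0.0, -0.1]
opening: 0.735
```

```bash
python3 - <<'E'
from h import *
st();print(env.state()['joints'][[1,2,4]].sum()-np.pi)
plan([462,-38,260],1.31,40,grip=70,settle=1)
p=eyes.read_camera('wrist'); save(p,'w19')
p=eyes.read_camera('top'); save(p,'t19')
E
```

```text
t 49.5 [ 601.8 -298.5  250.8] [3.122  0.0131 1.7514] F [ 0.7 -0.  -0.1] open 69.9 q [-0.56  0.52  1.41  0.    1.19 -0.74]
-0.02326588318544065
from [ 601.8 -298.5  250.8] rot [3.122  0.0131 1.7514] n 9 T [462, -38, 260] 1.31
35.2 -11.3 -1.2 0.055 70; 34.5 -13.3 -1.2 0.055 70; 33.7 -15.1 -1.2 0.055 70; 32.8 -17.0 -1.2 0.055 70; 31.8 -18.8 -1.2 0.055 70; 30.7 -20.5 -1.2 0.055 70; 29.6 -22.2 -1.2 0.055 70; 28.3 -23.8 -1.2 0.055 70
0 0 0 0 70
```

View pics/w19.png

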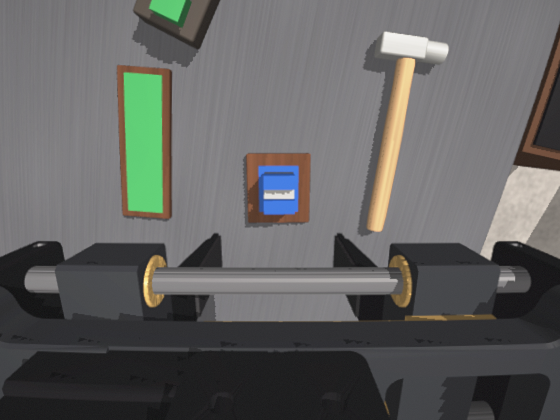

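View pics/t19.png

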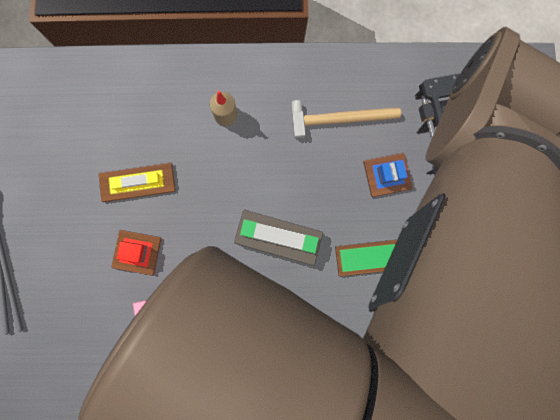

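The blue die is upright and centred. Now measuring the green patch and the bare green bar.

```bash
python3 - <<'E'
from h import *
p=eyes.read_camera('wrist')
for k in comps(cmask(p,'green',90,80),300):
    r=fit_rect(p,k[2],12,0,0); print('w',k[:2],r[0].round(1),r[1],r[3])
p=eyes.read_camera('top')
for k in comps(cmask(p,'green',100,40),40):
    r=fit_rect(p,k[2],53,0,0); print('t',k[:2],r[0].round(1),r[1],r[3])
E
```

```text
w ([149, 0, 43, 27, 767], [171.5, 9.8]) [435.2 -99.2] -1.5355291731538427 (432.6, -95.1, 32.6, 46.1, 75.7)
w ([124, 73, 39, 141, 5011], [143.7, 142.4]) [ 414.9 -268.4] 0.09825539971356445 (415.5, -272.8, 49.9, 185.5, 5.5)
t ([240, 219, 17, 19, 212], [247.9, 228.2]) [481.8  32. ] 1.3392922135626506 (481.8, 32.1, 28.7, 35.7, 75.5)
t ([302, 235, 16, 18, 212], [309.8, 243.7]) [ 445.7 -105.2] 1.2545111773769566 (445.8, -105.2, 29.1, 35.5, 75.3)
t ([340, 244, 55, 28, 1059], [365.6, 257.3]) [ 414.3 -228.1] 0.15610419761758032 (413.9, -234.0, 47.3, 121.7, 5.4)
```

Call:
send_rows(
  plan="24 -8 -1 0.055 70; 34 -13 -1 0.055 70; 34 -15 -1 0.055 70; 33 -17 -1 0.055 70; 32 -19 -1 0.055 70; 31 -20 -1 0.055 70; 30 -22 -1 0.055 70; 24 -20 -1 0.045 70",
)

```text
t: 50.5
eef_pos: [462.7, -44.1, 236.9]
tcp_rot: [-3.132, -0.002, 1.3]
ft_force: [-0.4, -0.0, 0.5]
opening: 0.737
```

```bash
python3 - <<'E'
from h import *
st();print(env.state()['joints'][[1,2,4]].sum()-np.pi)
plan([462,-38,260],1.31,40,grip=70,settle=1)
E
```

```text
t 50.5 [462.7 -44.1 236.9] [-3.1318e+00 -2.4000e-03  1.2997e+00] F [-0.4 -0.   0.5] open 70.1 q [-0.24  0.24  1.9   0.    1.01  0.03]
0.009666098909228982
from [462.7 -44.1 236.9] rot [-3.1318e+00 -2.4000e-03  1.2997e+00] n 2 T [462, -38, 260] 1.31
5.7 -2.3 -23.1 -0.010 70; 0 0 0 0 70
```

```bash
python3 - <<'E'
from h import *
p=eyes.read_camera('wrist'); save(p,'w20')
A=[]
for k in comps(cmask(p,'green',90,80),200):
    r=fit_rect(p,k[2],53,0,0); print('w',k[:2],r[0].round(1),r[3]); A.append(r[3][:2])
st();plan([463.9,-36.6,100],1.313,30,grip=70)
E
```

```text
w ([262, 119, 30, 27, 761], [276.5, 131.9]) [481.   31.9] (480.8, 31.8, 28.8, 35.3, 76.6)
w ([265, 235, 28, 22, 614], [278.5, 245.5]) [ 445.5 -105. ] (445.4, -105.2, 28.7, 35.1, 74.7)
w ([253, 295, 45, 26, 900], [275.2, 307.4]) [ 417.3 -190.5] (417.2, -190.8, 38.6, 59.9, 74.8)
t 50.55 [460.5 -41.3 236.9] [-3.1300e+00 -3.1000e-03  1.2978e+00] F [-0.5  1.3  1.1] open 70.2 q [-0.23  0.24  1.9   0.    1.01  0.04]
from [460.5 -41.3 236.9] rot [-3.1300e+00 -3.1000e-03  1.2978e+00] n 5 T [463.9, -36.6, 100] 1.313
1.1 0.4 27.4 -0.003 70; 1.1 0.4 27.4 -0.003 70; 1.1 0.4 27.4 -0.003 70; 1.1 0.4 27.4 -0.003 70; 1.1 0.4 27.4 -0.003 70
```

View pics/w20.png

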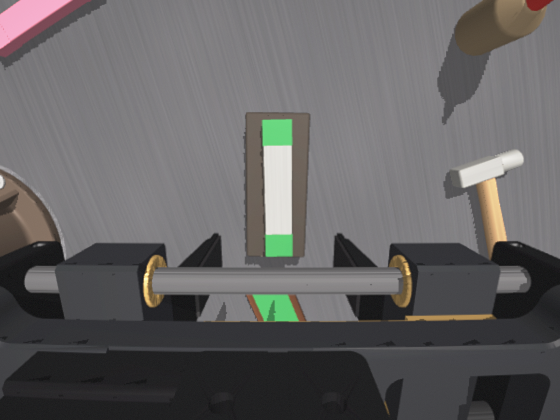

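Call:
send_rows(
  plan="1 0 20 -0.004 70; 1 0 30 -0.004 70; 1 0 30 -0.004 70; 1 0 30 -0.004 70; 0 0 25 -0.002 70; 0 0 0 0 65; 0 0 0 0 60",
)

```text
t: 51.25
eef_pos: [455.1, -33.4, 92.0]
tcp_rot: [-3.117, -0.003, 1.32]
ft_force: [-0.2, -0.9, 0.7]
opening: 0.653
```

```bash
python3 - <<'E'
from h import *
st();print(env.state()['joints'][[1,2,4]].sum()-np.pi);plan([463.5,-36.6,45],1.315,10,grip=60)
E
```

```text
t 51.25 [455.1 -33.4  92. ] [-3.1173e+00 -2.9000e-03  1.3200e+00] F [-0.2 -0.9  0.7] open 62.1 q [-0.22  0.45  2.08  0.01  0.64  0.03]
0.024235293712530748
from [455.1 -33.4  92. ] rot [-3.1173e+00 -2.9000e-03  1.3200e+00] n 5 T [463.5, -36.6, 45] 1.315
-0.2 1.8 9.4 0.001 60; -0.2 1.8 9.4 0.001 60; -0.2 1.8 9.4 0.001 60; -0.2 1.8 9.4 0.001 60; -0.2 1.8 9.4 0.001 60
```

Call:
send_rows(
  plan="0 1.8 8 0 60; -0.2 1.8 12 0 60; -0.2 1.6 12 0 60; -0.2 1.5 10 0 60; 0 0 4 0 60; 0 0 0 0 60",
)

```text
t: 51.85
eef_pos: [462.6, -35.9, 44.9]
tcp_rot: [-3.122, -0.003, 1.32]
ft_force: [0.1, 0.5, 1.0]
opening: 0.63
```

```bash
python3 - <<'E'
from h import *
st();print(env.state()['joints'][[1,2,4]].sum()-np.pi);plan([463.5,-36.6,38],1.315,10,grip=60)
E
```

```text
t 51.85 [462.6 -35.9  44.9] [-3.1224e+00 -3.0000e-03  1.3197e+00] F [0.1 0.5 1. ] open 60.0 q [-0.22  0.55  2.09  0.01  0.52  0.02]
0.01907781275621412
from [462.6 -35.9  44.9] rot [-3.1224e+00 -3.0000e-03  1.3197e+00] n 1 T [463.5, -36.6, 38] 1.315
-0.4 1.0 6.9 0.005 60
```

Call:
send_rows(
  plan="-0.4 0.6 3.5 0.004 60; 0 0.3 3 0 60; 0 0 0 0 60",
)

```text
t: 52.15
eef_pos: [463.6, -36.6, 38.5]
tcp_rot: [-3.124, -0.003, 1.315]
ft_force: [-0.0, 0.2, -0.1]
opening: 0.632
```

```bash
python3 - <<'E'
from h import *
st();print(env.state()['joints'][[1,2,4]].sum()-np.pi);plan([463.5,-36.6,38],1.315,10,grip=60)
E
```

```text
t 52.15 [463.6 -36.6  38.5] [-3.1235e+00 -3.0000e-03  1.3153e+00] F [-0.   0.2 -0.1] open 60.1 q [-0.22  0.56  2.1   0.01  0.5   0.03]
0.017972044096474793
from [463.6 -36.6  38.5] rot [-3.1235e+00 -3.0000e-03  1.3153e+00] n 1 T [463.5, -36.6, 38] 1.315
-0.0 -0.1 0.5 0.000 60
```

Spot on. Gripping.

Call:
send_rows(
  plan="0 0 0 0 50; 0 0 0 0 35; 0 0 0 0 25; 0 0 0 0 25; 0 0 0 0 25; 0 0 0 0 25; 0 0 0 0 25",
)

```text
t: 52.85
eef_pos: [463.8, -36.6, 39.0]
tcp_rot: [-3.124, -0.003, 1.315]
ft_force: [-0.1, -0.7, -0.8]
opening: 0.354
```

```bash
python3 - <<'E'
from h import *
st();print(env.state()['joints'][[1,2,4]].sum()-np.pi)
E
```

```text
t 52.85 [463.8 -36.6  39. ] [-3.1244e+00 -3.0000e-03  1.3154e+00] F [-0.1 -0.7 -0.8] open 33.7 q [-0.22  0.56  2.1   0.01  0.5   0.03]
0.017146450508839006
```

Call:
send_rows(
  plan="0 0 0 0 25; 0 0 -3 0 25; 0 0 -6 0 25; 0 0 -12 0 25; 0 0 -20 0 25; 0 0 -30 0 25; 0 0 -30 0 25; 0 0 -15 0 25",
)

```text
t: 53.65
eef_pos: [462.1, -36.7, 156.7]
tcp_rot: [-3.111, -0.003, 1.315]
ft_force: [0.6, -0.4, -9.1]
opening: 0.359
```

```bash
python3 - <<'E'
from h import *
st();print(env.state()['joints'][[1,2,4]].sum()-np.pi)
p=eyes.read_camera('wrist'); save(p,'w21')
plan([415.8,-273,150],1.667,35,grip=25)
E
```

```text
t 53.65 [462.1 -36.7 156.7] [-3.1114e+00 -2.6000e-03  1.3153e+00] F [ 0.6 -0.4 -9.1] open 34.1 q [-0.22  0.35  1.99  0.    0.83  0.03]
0.03014785945654319
from [462.7 -36.8 158.1] rot [-3.1135e+00 -2.7000e-03  1.3154e+00] n 7 T [415.8, -273, 150] 1.667
-34.3 2.0 1.2 -0.050 25; -34.4 0.3 1.2 -0.050 25; -34.4 -1.4 1.2 -0.050 25; -34.3 -3.1 1.2 -0.050 25; -34.1 -4.9 1.2 -0.050 25; -33.8 -6.6 1.2 -0.050 25; -33.4 -8.2 1.2 -0.050 25
```

View pics/w21.png

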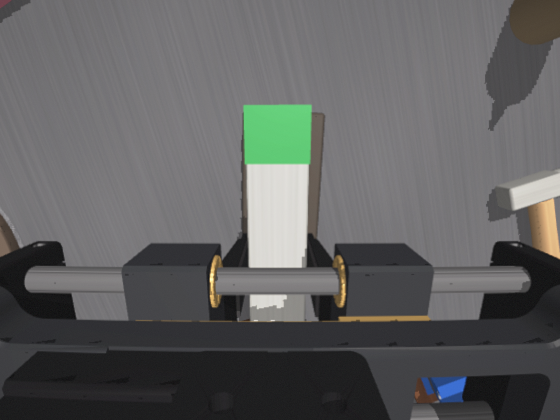

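Call:
send_rows(
  plan="-22 1 0 -0.05 25; -34 0 0 -0.05 25; -34 -1 0 -0.05 25; -34 -3 0 -0.05 25; -34 -5 0 -0.05 25; -34 -6 0 -0.05 25; -25 -6 0 -0.04 25; 0 0 0 0 25",
)

```text
t: 54.5
eef_pos: [416.6, -257.2, 153.6]
tcp_rot: [-3.112, -0.017, 1.673]
ft_force: [0.1, 0.1, -8.6]
opening: 0.355
```

```bash
python3 - <<'E'
from h import *
st();print(env.state()['joints'][[1,2,4]].sum()-np.pi)
plan([415.8,-273,150],1.667,35,grip=25)
E
```

```text
t 54.5 [ 416.6 -257.2  153.6] [-3.1116 -0.0166  1.6728] F [ 0.1  0.1 -8.6] open 33.8 q [-0.68  0.39  1.93 -0.01  0.85 -0.78]
0.03295401447991031
from [ 416.6 -257.2  153.6] rot [-3.1116 -0.0166  1.6728] n 1 T [415.8, -273, 150] 1.667
-15.6 -2.4 3.6 0.006 25
```

Call:
send_rows(
  plan="-4 -1 12 0.002 25; -4 -1 12 0.002 25; -4 0 12 0.002 25; -3 0 12 0 25; 0 0 12 0 25; 0 0 12 0 25; 0 0 0 0 25",
)

```text
t: 55.2
eef_pos: [411.4, -267.0, 71.1]
tcp_rot: [-3.105, -0.023, 1.667]
ft_force: [-0.4, 0.4, -8.2]
opening: 0.352
```

```bash
python3 - <<'E'
from h import *
st();print(env.state()['joints'][[1,2,4]].sum()-np.pi)
plan([415.8,-273,30],1.667,10,grip=25)
E
```

```text
t 55.2 [ 411.4 -267.    71.1] [-3.1054 -0.0234  1.6667] F [-0.4  0.4 -8.2] open 33.5 q [-0.71  0.53  2.   -0.02  0.66 -0.79]
0.04206231245576797
from [ 411.4 -267.    71.1] rot [-3.1054 -0.0234  1.6667] n 5 T [415.8, -273, 30] 1.667
-1.3 0.8 8.2 -0.000 25; -1.3 0.8 8.2 -0.000 25; -1.3 0.8 8.2 -0.000 25; -1.3 0.8 8.2 -0.000 25; -1.3 0.8 8.2 -0.000 25
```

Call:
send_rows(
  plan="0 0 -10 0 25; 0 0 -10 0 25; 0 0 -10 0 25; 0 0 -10 0 25; 0 0 -10 0 25; 0 0 -10 0 25; 0 0 -10 0 25; 0 0 -10 0 25",
)

```text
t: 56.0
eef_pos: [414.9, -267.6, 159.2]
tcp_rot: [-3.106, -0.022, 1.668]
ft_force: [0.1, 1.1, -8.5]
opening: 0.353
```

```bash
python3 - <<'E'
from h import *
st();print(env.state()['joints'][[1,2,4]].sum()-np.pi)
E
```

```text
t 56.0 [ 414.9 -267.6  159.2] [-3.1065 -0.0224  1.6679] F [ 0.1  1.1 -8.5] open 33.6 q [-0.7   0.39  1.91 -0.01  0.88 -0.79]
0.040565870285780736
```

Call:
send_rows(
  plan="0 0 -10 0 25; 0 0 -10 0 25; 0 0 -10 0 25; 0 0 -10 0 25; 0 0 -10 0 25; 0 0 -10 0 25; 0 0 -10 0 25; 0 0 -10 0 25",
)

```text
t: 56.8
eef_pos: [417.6, -268.9, 246.1]
tcp_rot: [-3.106, -0.023, 1.668]
ft_force: [0.0, -0.3, -8.7]
opening: 0.355
```

```bash
python3 - <<'E'
from h import *
st();print(env.state()['joints'][[1,2,4]].sum()-np.pi)
E
```

```text
t 56.8 [ 417.6 -268.9  246.1] [-3.1057 -0.0232  1.6677] F [ 0.  -0.3 -8.7] open 33.8 q [-0.7   0.29  1.8  -0.01  1.09 -0.79]
0.0416455736468877
```

Call:
send_rows(
  plan="0 0 48 0 25; 0 0 48 0 25; 0 0 48 0 25; 0 0 0 0 25",
)

```text
t: 57.2
eef_pos: [415.3, -268.6, 103.4]
tcp_rot: [-3.113, -0.015, 1.668]
ft_force: [-0.0, 1.1, -8.2]
opening: 0.354
```

```bash
python3 - <<'E'
from h import *
st();print(env.state()['joints'][[1,2,4]].sum()-np.pi)
E
```

```text
t 57.2 [ 415.3 -268.6  103.4] [-3.1132 -0.0155  1.6681] F [-0.   1.1 -8.2] open 33.7 q [-0.7   0.48  1.97 -0.01  0.73 -0.79]
0.03092267652072067
```

Call:
send_rows(
  plan="0 0 -15 0 25; 0 0 -15 0 25; 0 0 -15 0 25; 0 0 -15 0 25; 0 0 -15 0 25; 0 0 -15 0 25; 0 0 -15 0 25; 0 0 -15 0 25",
)

```text
t: 58.0
eef_pos: [421.3, -271.9, 240.2]
tcp_rot: [-3.117, -0.012, 1.668]
ft_force: [0.3, -0.6, -9.5]
opening: 0.355
```

```bash
python3 - <<'E'
from h import *
st();print(env.state()['joints'][[1,2,4]].sum()-np.pi)
E
```

```text
t 58.0 [ 421.3 -271.9  240.2] [-3.117  -0.0117  1.6682] F [ 0.3 -0.6 -9.5] open 33.7 q [-0.7   0.3   1.81 -0.01  1.06 -0.79]
0.0255777210641428
```

Call:
send_rows(
  plan="0 0 48 0 25; 0 0 48 0 25; 0 0 48 0 25; 0 0 0 0 25; 0 0 -18 0 25; 0 0 -18 0 25; 0 0 -18 0 25; 0 0 -18 0 25",
)

```text
t: 58.8
eef_pos: [425.6, -276.0, 187.0]
tcp_rot: [-3.132, 0.004, 1.669]
ft_force: [0.4, -0.8, -8.4]
opening: 0.356
```

```bash
python3 - <<'E'
from h import *
st();print(env.state()['joints'][[1,2,4]].sum()-np.pi)
plan([415.8,-273,45],1.667,40,grip=25)
E
```

```text
t 58.8 [ 425.6 -276.   187. ] [-3.1323  0.0038  1.6687] F [ 0.4 -0.8 -8.4] open 33.8 q [-0.7   0.36  1.87 -0.01  0.91 -0.79]
0.0038245840091102323
from [ 425.6 -276.   187. ] rot [-3.1323  0.0038  1.6687] n 4 T [415.8, -273, 45] 1.667
1.0 -2.4 35.5 0.000 25; 1.0 -2.4 35.5 0.000 25; 1.0 -2.4 35.5 0.000 25; 1.0 -2.4 35.5 0.000 25
```

Call:
send_rows(
  plan="1 -2 14 0 25; 1 -2 16 0 25; 1 -2 16 0 25; 0.5 -1.5 16 0 25; 0 -1 16 0 25; 0 -1 16 0 25; 0 0 14 0 25; 0 0 12 0 25",
)

```text
t: 59.6
eef_pos: [425.7, -282.9, 93.2]
tcp_rot: [3.125, 0.031, 1.669]
ft_force: [-0.5, 0.3, -8.4]
opening: 0.356
```

```bash
python3 - <<'E'
from h import *
st();print(env.state()['joints'][[1,2,4]].sum()-np.pi)
plan([415.8,-273,30],1.667,10,grip=25)
E
```

```text
t 59.6 [ 425.7 -282.9   93.2] [3.1247 0.0311 1.6692] F [-0.5  0.3 -8.4] open 33.9 q [-0.71  0.49  1.98 -0.02  0.63 -0.8 ]
-0.034134936212693034
from [ 425.7 -282.9   93.2] rot [3.1247 0.0311 1.6692] n 7 T [415.8, -273, 30] 1.667
1.5 -1.3 9.0 0.000 25; 1.5 -1.3 9.0 0.000 25; 1.5 -1.3 9.0 0.000 25; 1.5 -1.3 9.0 0.000 25; 1.5 -1.3 9.0 0.000 25; 1.5 -1.3 9.0 0.000 25; 1.5 -1.3 9.0 0.000 25
```

Call:
send_rows(
  plan="0 0 -45 0 25; 0 0 -45 0 25; 0 0 -45 0 25; 0 0 5 0 25; 0 0 5 0 25; 0 0 5 0 25; 0 0 5 0 25; 0 0 5 0 25",
)

```text
t: 60.4
eef_pos: [424.2, -280.0, 210.2]
tcp_rot: [3.125, 0.03, 1.669]
ft_force: [0.7, 0.2, -9.5]
opening: 0.355
```

```bash
python3 - <<'E'
from h import *
st();print(env.state()['joints'][[1,2,4]].sum()-np.pi)
plan([415.8,-273,30],1.667,10,grip=25)
E
```

```text
t 60.4 [ 424.2 -280.   210.2] [3.1254 0.0302 1.6692] F [ 0.7  0.2 -9.5] open 33.8 q [-0.71  0.32  1.87 -0.01  0.92 -0.8 ]
-0.033037218461323015
from [ 424.2 -280.   210.2] rot [3.1254 0.0302 1.6692] n 19 T [415.8, -273, 30] 1.667
0.4 -0.4 9.5 0.000 25; 0.4 -0.4 9.5 0.000 25; 0.4 -0.4 9.5 0.000 25; 0.4 -0.4 9.5 0.000 25; 0.4 -0.4 9.5 0.000 25; 0.4 -0.4 9.5 0.000 25; 0.4 -0.4 9.5 0.000 25; 0.4 -0.4 9.5 0.000 25
0.4 -0.4 9.5 0.000 25; 0.4 -0.4 9.5 0.000 25; 0.4 -0.4 9.5 0.000 25; 0.4 -0.4 9.5 0.000 25; 0.4 -0.4 9.5 0.000 25; 0.4 -0.4 9.5 0.000 25; 0.4 -0.4 9.5 0.000 25; 0.4 -0.4 9.5 0.000 25
0.4 -0.4 9.5 0.000 25; 0.4 -0.4 9.5 0.000 25; 0.4 -0.4 9.5 0.000 25
```

Call:
send_rows(
  plan="0 0 -45 0 25; 0 0 -45 0 25; 0 0 0 0 25; 0 0 5 0 25; 0 0 5 0 25; 0 0 5 0 25; 0 0 5 0 25; 0 0 5 0 25",
)

```text
t: 61.2
eef_pos: [420.1, -276.1, 262.5]
tcp_rot: [3.141, 0.014, 1.669]
ft_force: [-0.7, -0.5, -8.1]
opening: 0.354
```

```bash
python3 - <<'E'
from h import *
st();print(env.state()['joints'][[1,2,4]].sum()-np.pi)
E
```

```text
t 61.2 [ 420.1 -276.1  262.5] [3.141  0.0139 1.6691] F [-0.7 -0.5 -8.1] open 33.7 q [-0.71  0.26  1.79 -0.01  1.08 -0.8 ]
-0.010449475419337162
```

Call:
send_rows(
  plan="0 0 5 0 25; 0 0 5 0 25; 0 0 5 0 25; 0 0 5 0 25; 0 0 5 0 25; 0 0 5 0 25; 0 0 5 0 25; 0 0 5 0 25",
)

```text
t: 62.0
eef_pos: [420.2, -276.7, 218.1]
tcp_rot: [3.142, 0.013, 1.669]
ft_force: [-0.0, 0.3, -9.0]
opening: 0.356
```

```bash
python3 - <<'E'
from h import *
st();print(env.state()['joints'][[1,2,4]].sum()-np.pi)
E
```

```text
t 62.0 [ 420.2 -276.7  218.1] [3.1415 0.0134 1.6691] F [-0.   0.3 -9. ] open 33.9 q [-0.71  0.31  1.85 -0.01  0.97 -0.8 ]
-0.009690901929985785
```

Call:
send_rows(
  plan="0 0 -45 0 25; 0 0 -45 0 25; 0 0 0 0 25; 0 0 5 0 25; 0 0 5 0 25; 0 0 5 0 25; 0 0 5 0 25; 0 0 5 0 25",
)

```text
t: 62.8
eef_pos: [418.2, -274.4, 276.0]
tcp_rot: [-3.134, 0.005, 1.669]
ft_force: [-0.8, 0.8, -8.8]
opening: 0.358
```

```bash
python3 - <<'E'
from h import *
st();print(env.state()['joints'][[1,2,4]].sum()-np.pi)
plan([415.8,-273,200],1.667,5,grip=25)
E
```

```text
t 62.8 [ 418.2 -274.4  276. ] [-3.1337  0.0051  1.669 ] F [-0.8  0.8 -8.8] open 34.0 q [-0.71  0.25  1.77 -0.01  1.12 -0.8 ]
0.0017776670552613894
from [ 418.2 -274.4  276. ] rot [-3.1337  0.0051  1.669 ] n 16 T [415.8, -273, 200] 1.667
0.1 -0.1 4.7 0.000 25; 0.1 -0.1 4.7 0.000 25; 0.1 -0.1 4.7 0.000 25; 0.1 -0.1 4.7 0.000 25; 0.1 -0.1 4.7 0.000 25; 0.1 -0.1 4.7 0.000 25; 0.1 -0.1 4.7 0.000 25; 0.1 -0.1 4.7 0.000 25
0.1 -0.1 4.7 0.000 25; 0.1 -0.1 4.7 0.000 25; 0.1 -0.1 4.7 0.000 25; 0.1 -0.1 4.7 0.000 25; 0.1 -0.1 4.7 0.000 25; 0.1 -0.1 4.7 0.000 25; 0.1 -0.1 4.7 0.000 25; 0.1 -0.1 4.7 0.000 25
```

Call:
send_rows(
  plan="0 0 6 0 25; 0 0 6 0 25; 0 0 6 0 25; 0 0 6 0 25; 0 0 6 0 25; 0 0 6 0 25; 0 0 6 0 25; 0 0 6 0 25",
)

```text
t: 63.6
eef_pos: [417.7, -274.7, 222.7]
tcp_rot: [-3.133, 0.004, 1.669]
ft_force: [0.4, -0.8, -8.3]
opening: 0.355
```

Call:
send_rows(
  plan="0 0 6 0 25; 0 0 6 0 25; 0 0 6 0 25; 0 0 6 0 25; 0 0 6 0 25; 0 0 6 0 25; 0 0 6 0 25; 0 0 6 0 25",
)

```text
t: 64.4
eef_pos: [417.5, -275.2, 170.6]
tcp_rot: [-3.133, 0.005, 1.669]
ft_force: [0.0, 1.1, -9.3]
opening: 0.358
```

Call:
send_rows(
  plan="0 0 6 0 25; 0 0 6 0 25; 0 0 6 0 25; 0 0 6 0 25; 0 0 6 0 25; 0 0 6 0 25; 0 0 6 0 25; 0 0 6 0 25",
)

```text
t: 65.2
eef_pos: [417.4, -275.7, 118.4]
tcp_rot: [-3.134, 0.005, 1.669]
ft_force: [0.2, -0.1, -7.9]
opening: 0.355
```

```bash
python3 - <<'E'
from h import *
st();print(env.state()['joints'][[1,2,4]].sum()-np.pi)
plan([415.8,-273,40],1.667,5,grip=25)
E
```

```text
t 65.2 [ 417.4 -275.7  118.4] [-3.1337  0.0051  1.669 ] F [ 0.2 -0.1 -7.9] open 33.8 q [-0.71  0.45  1.96 -0.01  0.73 -0.8 ]
0.0017687155432595247
from [ 417.4 -275.7  118.4] rot [-3.1337  0.0051  1.669 ] n 16 T [415.8, -273, 40] 1.667
0.2 -0.1 4.9 0.000 25; 0.2 -0.1 4.9 0.000 25; 0.2 -0.1 4.9 0.000 25; 0.2 -0.1 4.9 0.000 25; 0.2 -0.1 4.9 0.000 25; 0.2 -0.1 4.9 0.000 25; 0.2 -0.1 4.9 0.000 25; 0.2 -0.1 4.9 0.000 25
0.2 -0.1 4.9 0.000 25; 0.2 -0.1 4.9 0.000 25; 0.2 -0.1 4.9 0.000 25; 0.2 -0.1 4.9 0.000 25; 0.2 -0.1 4.9 0.000 25; 0.2 -0.1 4.9 0.000 25; 0.2 -0.1 4.9 0.000 25; 0.2 -0.1 4.9 0.000 25
```

Constant 6 mm per row is very stable, so I'll use that and add the sideways correction.

Call:
send_rows(
  plan="0.4 -0.2 6 0 25; 0.4 -0.2 6 0 25; 0.4 -0.2 6 0 25; 0.4 -0.2 6 0 25; 0.3 -0.2 6 0 25; 0.3 -0.2 6 0 25; 0.3 -0.1 6 0 25; 0.2 -0.1 6 0 25",
)

```text
t: 66.0
eef_pos: [415.6, -273.5, 66.2]
tcp_rot: [-3.134, 0.006, 1.669]
ft_force: [-0.3, -0.1, -9.0]
opening: 0.353
```

```bash
python3 - <<'E'
from h import *
st();print(env.state()['joints'][[1,2,4]].sum()-np.pi)
plan([415.8,-273,25],1.667,5,grip=25)
p=eyes.read_camera('wrist'); save(p,'w22')
E
```

```text
t 66.0 [ 415.6 -273.5   66.2] [-3.1343  0.0057  1.6689] F [-0.3 -0.1 -9. ] open 33.5 q [-0.71  0.53  2.01 -0.02  0.6  -0.79]
0.0010419742930256604
from [ 415.6 -273.5   66.2] rot [-3.1343  0.0057  1.6689] n 9 T [415.8, -273, 25] 1.667
0.1 0.0 4.6 0.000 25; 0.1 0.0 4.6 0.000 25; 0.1 0.0 4.6 0.000 25; 0.1 0.0 4.6 0.000 25; 0.1 0.0 4.6 0.000 25; 0.1 0.0 4.6 0.000 25; 0.1 0.0 4.6 0.000 25; 0.1 0.0 4.6 0.000 25
0.1 0.0 4.6 0.000 25
```

View pics/w22.png

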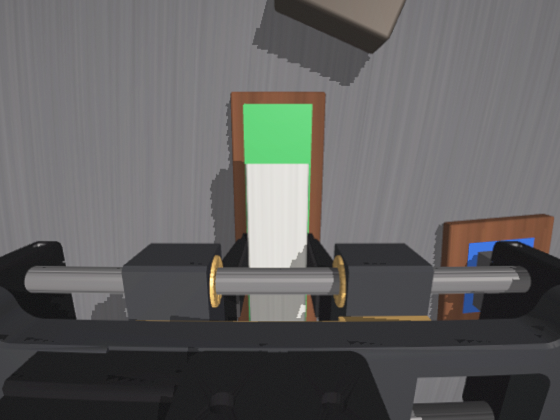

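Call:
send_rows(
  plan="0.2 0 6 0 25; 0.2 0 6 0 25; 0.2 0 6 0 25; 0.2 0 6 0 25; 0.2 0 6 0 25; 0.2 0 6 0 25",
)

```text
t: 66.65
eef_pos: [415.3, -272.6, 26.7]
tcp_rot: [-3.134, 0.006, 1.669]
ft_force: [-0.5, -0.4, -8.5]
opening: 0.355
```

```bash
python3 - <<'E'
from h import *
st();print(env.state()['joints'][[1,2,4]].sum()-np.pi)
p=eyes.read_camera('wrist'); save(p,'w23',(210,80,140,170),3.5)
E
```

```text
t 66.65 [ 415.3 -272.6   26.7] [-3.1344  0.0058  1.6689] F [-0.5 -0.4 -8.5] open 33.8 q [-0.71  0.6   2.04 -0.02  0.5  -0.79]
0.0009079883914018261
```

View pics/w23.png

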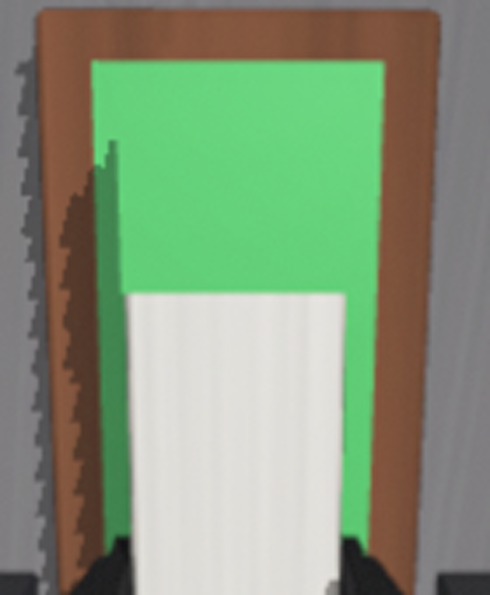

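Call:
send_rows(
  plan="0 0.3 5 0 25; 0 0.2 4 0 25; 0 0 0 0 25",
)

```text
t: 67.0
eef_pos: [415.6, -272.5, 16.1]
tcp_rot: [-3.134, 0.005, 1.669]
ft_force: [0.1, -0.5, -7.3]
opening: 0.355
```

```bash
python3 - <<'E'
from h import *
st();print(env.state()['joints'][[1,2,4]].sum()-np.pi)
E
```

```text
t 67.0 [ 415.6 -272.5   16.1] [-3.1336  0.005   1.6689] F [ 0.1 -0.5 -7.3] open 33.7 q [-0.71  0.62  2.04 -0.02  0.48 -0.79]
0.0019558796986416382
```

Call:
send_rows(
  plan="0 0 3 0 25; 0 0 0 0 25",
)

```text
t: 67.2
eef_pos: [415.8, -273.2, 15.6]
tcp_rot: [-3.135, 0.007, 1.669]
ft_force: [-0.2, -0.4, -8.6]
opening: 0.355
```

```bash
python3 - <<'E'
from h import *
st();print(env.state()['joints'][[1,2,4]].sum()-np.pi)
p=eyes.read_camera('wrist'); save(p,'w24',(210,80,140,170),3.5)
E
```

```text
t 67.2 [ 415.8 -273.2   15.6] [-3.1351  0.0074  1.6695] F [-0.2 -0.4 -8.6] open 33.7 q [-0.71  0.63  2.04 -0.02  0.47 -0.79]
-0.0008086188600286981
```

View pics/w24.png

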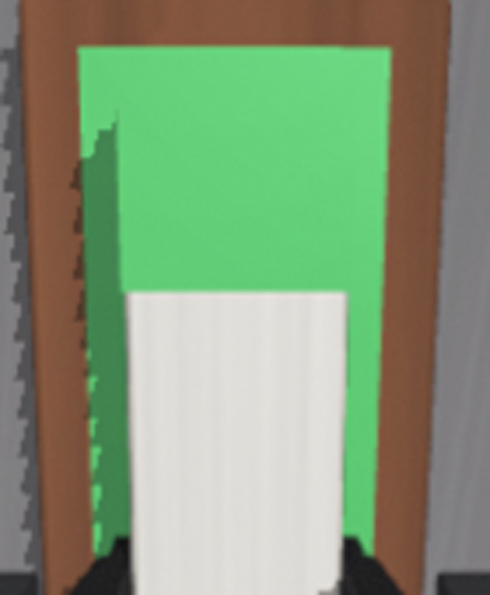

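Call:
send_rows(
  plan="0.5 0 4 0 25; 0 0 0 0 25",
)

```text
t: 67.45
eef_pos: [416.2, -273.6, 13.7]
tcp_rot: [-3.137, 0.01, 1.67]
ft_force: [-0.0, 0.0, -7.9]
opening: 0.354
```

```bash
python3 - <<'E'
from h import *
st();print(env.state()['joints'][[1,2,4]].sum()-np.pi)
E
```

```text
t 67.45 [ 416.2 -273.6   13.7] [-3.137   0.0101  1.6697] F [-0.   0.  -7.9] open 33.6 q [-0.71  0.63  2.04 -0.02  0.47 -0.79]
-0.004021885451842788
```

```bash
python3 - <<'E'
from h import *
p=eyes.read_camera('side'); save(p,'s24',(180,270,140,130),5)
q=eyes.read_camera('wrist'); save(q,'w25')
st()
E
```

```text
t 67.55 [ 416.2 -273.5   13.3] [-3.1368  0.0096  1.6697] F [ 0.2  0.5 -9. ] open 33.7 q [-0.71  0.63  2.04 -0.02  0.47 -0.79]
```

View pics/s24.png

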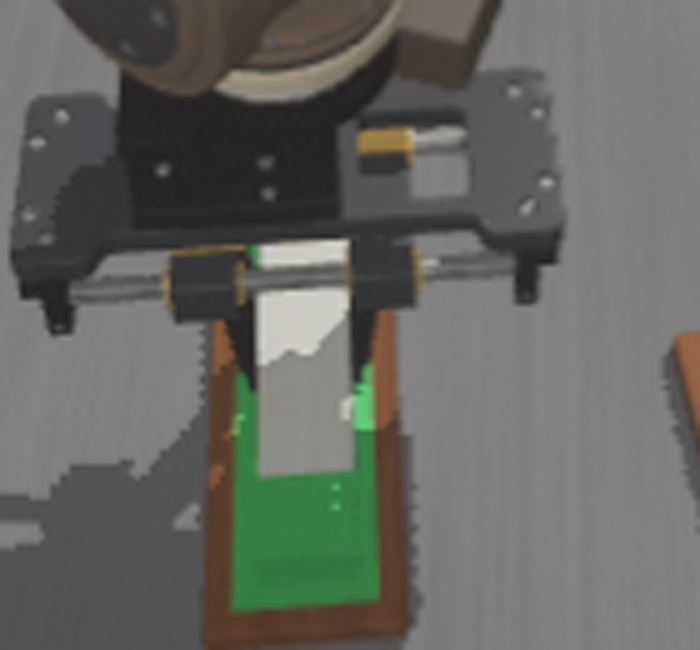

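View pics/w25.png

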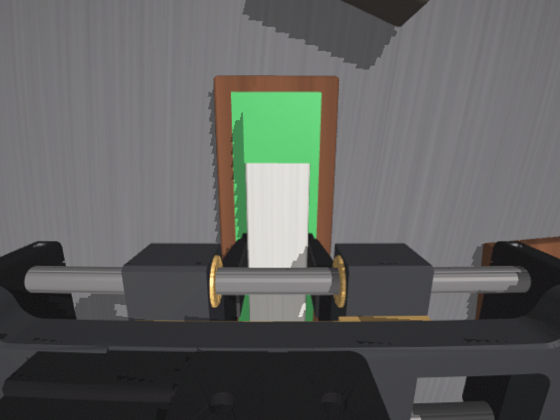

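```bash
python3 - <<'E'
from h import *
p=eyes.read_camera('side'); im=p['image'][330:400,215:270,::-1].astype(float)
g=im[:,:,1]; a=np.clip((im-20)*2.0,0,255).astype(np.uint8)
cv2.imwrite('pics/s25.png',cv2.resize(a,None,fx=8,fy=8,interpolation=cv2.INTER_CUBIC))
q=eyes.read_camera('wrist'); im=q['image'][85:170,220:340,::-1].astype(float)
lo=im.min((0,1));
b=np.clip((im-[50,180,20])*4,0,255).astype(np.uint8); cv2.imwrite('pics/w26.png',cv2.resize(b,None,fx=6,fy=6,interpolation=cv2.INTER_CUBIC))
th=0.0985
def bar(c,th,zb,L=170,W=34,H=18):
    ex=np.array([np.cos(th),np.sin(th),0]);ey=np.array([-np.sin(th),np.cos(th),0]);c=np.array([c[0],c[1],zb])
    return np.array([c+sx*W/2*ex+sy*L/2*ey+[0,0,h] for sy in(-1,1) for h in(0,H) for sx in (-1,1)])
for zb in (12,14,17,20): 
    u=proj(p,bar((416.2,-273.5),th,zb)); print(zb,'near-bottom',((u[:2]-[215,330])*8).round(0).tolist(),'near-top',((u[2:4]-[215,330])*8).round(0).tolist())
    u=proj(q,bar((416.2,-273.5),th,zb)); print('   wrist far bottom',((u[4:6]-[220,85])*6).round(0).tolist(),'top',((u[6:8]-[220,85])*6).round(0).tolist())
u=proj(p,bar((415.8,-273),.0965,12,186,50,0)); print('patch near',((u[:2]-[215,330])*8).round(0).tolist())
st()
E
```

```text
12 near-bottom [[127.0, 450.0], [286.0, 438.0]] near-top [[121.0, 411.0], [283.0, 398.0]]
   wrist far bottom [[160.0, 137.0], [527.0, 137.0]] top [[137.0, 114.0], [548.0, 114.0]]
14 near-bottom [[126.0, 446.0], [285.0, 433.0]] near-top [[120.0, 406.0], [282.0, 393.0]]
   wrist far bottom [[158.0, 135.0], [529.0, 135.0]] top [[134.0, 112.0], [551.0, 112.0]]
17 near-bottom [[125.0, 440.0], [285.0, 427.0]] near-top [[119.0, 400.0], [282.0, 387.0]]
   wrist far bottom [[154.0, 131.0], [532.0, 131.0]] top [[129.0, 107.0], [555.0, 107.0]]
20 near-bottom [[124.0, 433.0], [284.0, 420.0]] near-top [[118.0, 393.0], [281.0, 380.0]]
   wrist far bottom [[150.0, 128.0], [536.0, 128.0]] top [[124.0, 103.0], [559.0, 103.0]]
patch near [[86.0, 488.0], [322.0, 469.0]]
t 67.65 [ 416.2 -273.4   13.2] [-3.1365  0.0094  1.6697] F [-1.2 -0.6 -3.5] open 33.4 q [-0.71  0.63  2.04 -0.02  0.47 -0.79]
```

View pics/s25.png

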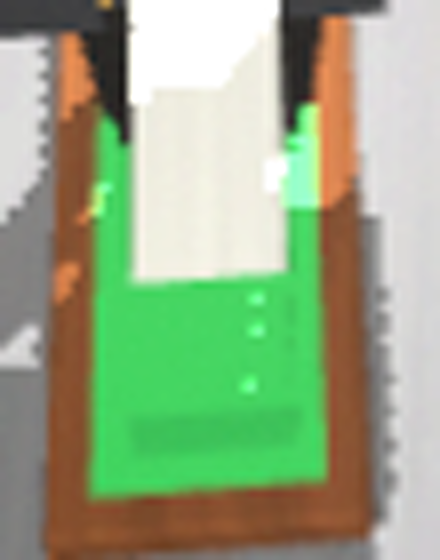

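View pics/w26.png

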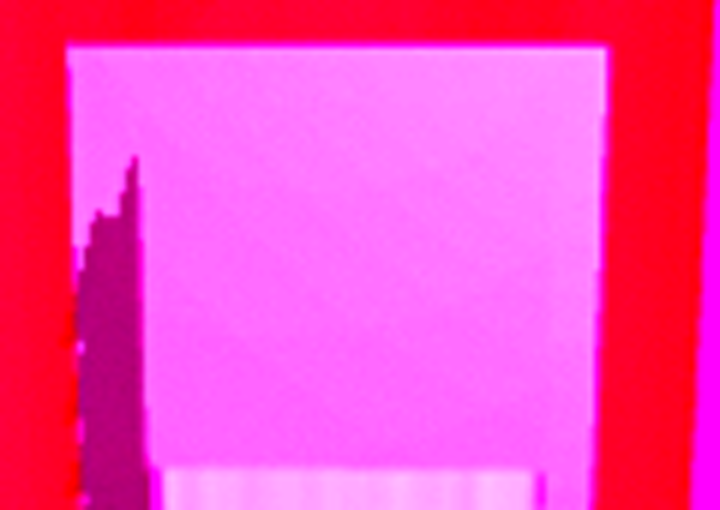

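The side view shows the bar's end face essentially on the board, and the force has dropped to −3.5 N, so it is in contact. Releasing.

```bash
python3 - <<'E'
from h import *
st()
E
```

```text
t 67.65 [ 416.2 -273.4   13.2] [-3.1365  0.0094  1.6697] F [-1.2 -0.6 -3.5] open 33.4 q [-0.71  0.63  2.04 -0.02  0.47 -0.79]
```

Call:
send_rows(
  plan="0 0 0 0 25; 0 0 0 0 36; 0 0 0 0 36; 0 0 0 0 40; 0 0 0 0 46; 0 0 0 0 52; 0 0 0 0 52",
)

```text
t: 68.35
eef_pos: [417.2, -274.0, 13.6]
tcp_rot: [-3.138, 0.011, 1.67]
ft_force: [0.7, -0.0, -0.0]
opening: 0.539
```

```bash
python3 - <<'E'
from h import *
st()
E
```

```text
t 68.35 [ 417.2 -274.    13.6] [-3.1383  0.011   1.6699] F [ 0.7 -0.  -0. ] open 51.2 q [-0.71  0.63  2.04 -0.02  0.47 -0.79]
```

Lift away and check everything.

Call:
send_rows(
  plan="0 0 -5 0 52; 0 0 -12 0 60; 0 0 -25 0 60; 0 0 -40 0 60; 0 0 -45 0 60; 0 0 -45 0 60; 0 0 -40 0 60; 0 0 -20 0 60",
)

```text
t: 69.15
eef_pos: [416.0, -269.8, 258.2]
tcp_rot: [-3.136, 0.008, 1.67]
ft_force: [-0.1, -0.4, -0.3]
opening: 0.628
```

```bash
python3 - <<'E'
from h import *
st()
p=eyes.read_camera('wrist'); save(p,'w30')
p=eyes.read_camera('top'); save(p,'t30'); 
q=eyes.read_camera('side'); save(q,'s30')
plan([430,-120,300],1.6,40,grip=60)
E
```

```text
t 69.15 [ 416.  -269.8  258.2] [-3.1363  0.0084  1.6698] F [-0.1 -0.4 -0.3] open 59.8 q [-0.7   0.26  1.81 -0.01  1.07 -0.8 ]
from [ 415.9 -269.7  255.5] rot [-3.1352  0.0074  1.6698] n 4 T [430, -120, 300] 1.6
36.9 7.2 -11.1 0.017 60; 37.0 6.6 -11.1 0.017 60; 37.1 5.9 -11.1 0.017 60; 37.2 5.3 -11.1 0.017 60
```

View pics/w30.png

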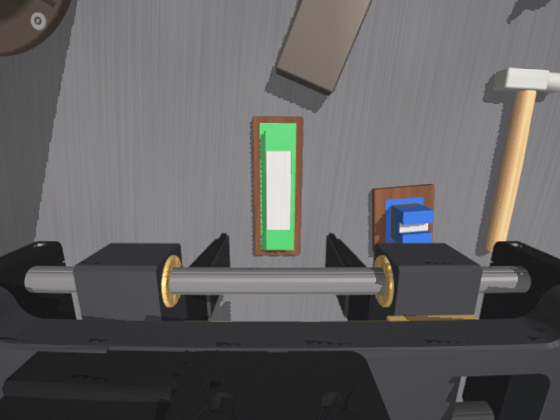

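View pics/s30.png

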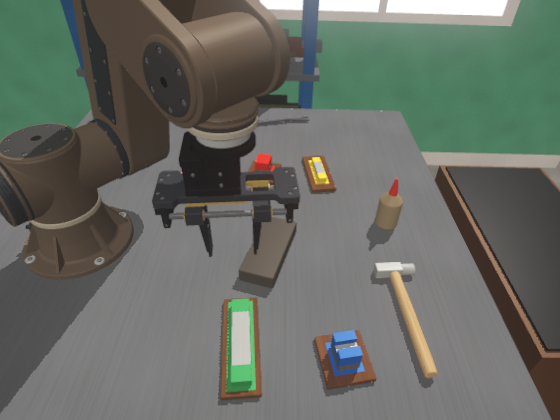

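View pics/t30.png

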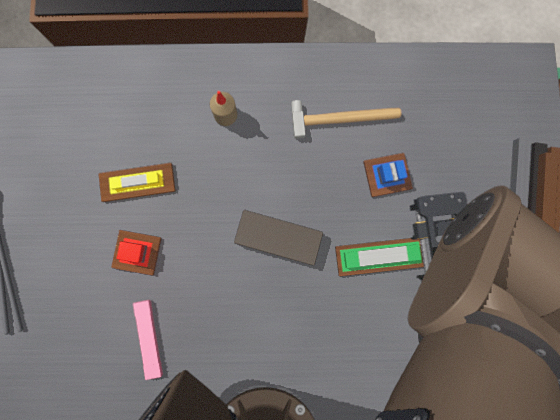

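```bash
python3 - <<'E'
from h import *
p=eyes.read_camera('top'); h=hsv(p).astype(int)
def loc(name,m,z,spot,th):
    C=max(comps(m,40),key=lambda k:k[0][4]); r=fit_rect(p,C[2],z,0,0)
    d=np.array(r[3][:2])-spot; c,s=np.cos(th),np.sin(th)
    print(name,C[0],'ctr',r[3],'yaw',round(r[1],3),'spot yaw',th,'offset x,y in patch',(c*d[0]+s*d[1]).round(1),(-s*d[0]+c*d[1]).round(1))
def box(x,y,w,hh):
    m=np.zeros((420,560),bool); m[y:y+hh,x:x+w]=True; return m
sil=(h[...,1]<60)&(h[...,2]>140)
loc('yellow',sil&box(105,168,65,30),26,np.array([597.5,299.4]),.137)
loc('green',sil&box(340,240,80,32),30,np.array([415.9,-273]),.0965)
print('redvals',[h[250,c].tolist() for c in range(112,160,4)])
rb=cmask(p,'red',120,200)&box(110,228,55,50); save(p,'t31',(100,220,70,65),8); save(p,'t32',(360,150,60,55),8)
loc('red',rb,56,np.array([431.7,295.8]),-.19)
loc('redspot',cmask(p,'red',120,60)&box(110,228,55,50),12,np.array([431.7,295.8]),-.19)
E
```

```text
yellow [121, 174, 26, 13, 238] ctr (598.1, 299.7, 22.6, 58.0, 7.5) yaw 0.131 spot yaw 0.137 offset x,y in patch 0.6 0.2
green [358, 246, 50, 20, 734] ctr (417.2, -273.3, 34.0, 111.4, 5.7) yaw 0.101 spot yaw 0.0965 offset x,y in patch 1.3 -0.4
redvals [[187, 15, 140], [18, 159, 128], [3, 195, 248], [2, 196, 245], [3, 195, 245], [3, 201, 244], [2, 199, 244], [1, 196, 216], [253, 103, 94], [1, 218, 180], [13, 131, 78], [18, 159, 120]]
red [117, 238, 35, 27, 515] ctr (432.2, 284.8, 70.7, 53.4, 79.3) yaw 0.486 spot yaw -0.19 offset x,y in patch 2.6 -10.7
redspot [117, 238, 36, 29, 738] ctr (432.4, 299.4, 75.8, 56.6, 79.1) yaw -0.165 spot yaw -0.19 offset x,y in patch 0.0 3.7
```

View pics/t31.png

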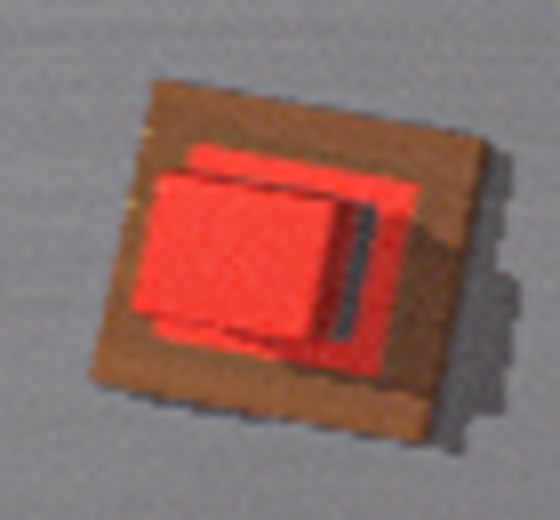

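View pics/t32.png

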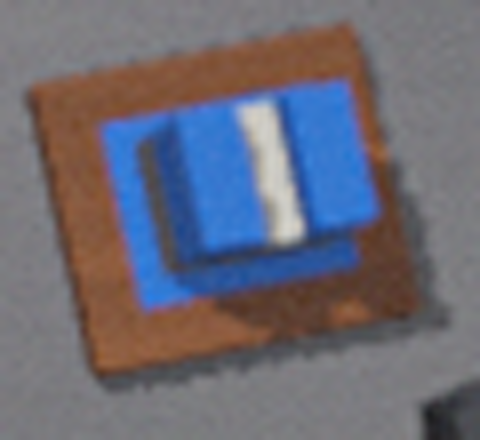

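```bash
python3 - <<'E'
from h import *
p=eyes.read_camera('top')
def ev(c,o,spot,th):
    P=at_z(p,np.array(c)/8.+o-0.45,56)[:,:2]; m=P.mean(0); d=m-spot; cs,s=np.cos(th),np.sin(th)
    e=[np.linalg.norm(P[i]-P[(i+1)%4]).round(1) for i in range(4)]; v=P[0]-P[1]+P[3]-P[2]
    print(m.round(1),e,'off',(cs*d[0]+s*d[1]).round(1),(-s*d[0]+cs*d[1]).round(1),'yaw',np.arctan2(-v[0],v[1]).round(3),th)
ev([(158,170),(338,200),(310,340),(132,310)],[100,220],np.array([431.7,295.8]),-.19)
ev([(178,112),(352,82),(380,215),(205,252)],[360,150],np.array([608.9,-299.6]),.182)
E
```

```text
[433.1 295.4] [np.float64(51.1), np.float64(39.0), np.float64(50.4), np.float64(39.0)] off 1.4 -0.1 yaw -0.172 -0.19
[ 609.2 -300.6] [np.float64(50.8), np.float64(38.9), np.float64(51.3), np.float64(40.8)] off 0.1 -1.1 yaw 0.181 0.182
```

Call:
send_rows(
  plan="0 0 0 0 60; 0 0 0 0 60",
)

```text
t: 69.6
eef_pos: [414.7, -268.8, 251.3]
tcp_rot: [-3.129, 0.001, 1.67]
ft_force: [-0.5, 0.0, -0.8]
opening: 0.631
```

All four are within about 1.5 mm and 0.02 rad of their patches, and the robot is clear. Handing in.

```bash
python3 - <<'E'
from cell import job_done
print(job_done())
E
```

```text
the job is handed in; nothing more can be done
None
```

I took the stack apart from the top down: yellow bar, red die, blue die, then green bar. Each now lies flat on its own colour's board, released. I handed the job in at about 70 s of the 112 s allowed. `job_done()` reports no verdict, so the results below are my own last checks.

Final offsets from each patch centre, measured in the top camera with the gripper about 240 mm clear above the green bar:

| Part | Across (mm) | Along (mm) | Turn error (rad) |
|---|---|---|---|
| Yellow bar | 0.6 | 0.2 | 0.006 |
| Red die | 1.4 | −0.1 | about 0.02 |
| Blue die | 0.1 | −1.1 | about 0.001 |
| Green bar | 1.3 | −0.4 | 0.005 |

The figures for the two dies come from corner positions I read off an enlarged picture, so they are less exact than those for the bars. In the last pictures all four parts stand flat. The bottle, hammer and pink bar stayed where they were.

- **Side camera disagreed:** it read positions 1–4 mm lower in y than the top and wrist cameras. I used those two, which agreed to about 1 mm.
- **Tool tilt:** the tool drifted by up to about 2.8° during the moves. I corrected it before setting down the blue die and the green bar.
- **Blue die set down twice:** the first touch was about 2 mm off centre, so I lifted it without letting go and recentred it.
- **Green bar slip:** it seems to have moved up 1–2 mm in the grip while I was correcting the tilt. I let go only once the force reading and the side view pointed to contact.

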